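# Refit the toy garage's roof from under the shelf tier

## Robot

A 6-joint arm with a two-finger parallel gripper is mounted at the origin on the work surface. World frame = base frame: x ahead of the robot, y to its left, z up, the work surface at z = 0. Lengths are in m, angles in rad, forces in N, time in s.
With the tool pointing down it reaches from about 0.225 to 0.875 m from the base axis. Payload 3.4 kg.
Tool frame: the origin (TCP) lies between the finger pads; the fingertips stand 14 mm ahead of it and the grasp point (between the pads) lies 5 mm behind it; z points along the fingers, y is the direction in which the jaws open and shut (so a half turn about z gives the same grasp; the last joint's range is limited). The gripper opens to 85 mm and grips with 20 to 120 N. Pads are 22 mm wide; open, the fingers measure 114 mm over their backs; the gripper's body (76 mm by 85 mm) begins 54 mm behind the grasp point. The pads swing forward as they close: fully open they stand 13 mm farther back than shut.
Start: joints at [-1.276, 0.276, 1.505, -0, 1.361, -0.121], TCP at [0.232, -0.526, 0.245] pointing down, gripper open.
Joint ranges: [-2.89, 2.89], [-0.75, 2.08], [0.22, 2.7], [-1.18, 4.32], [0.11, 2.71], [-2.7, 2.7]. Speed limits (rad/s): [2.57, 2.57, 3.14, 3.14, 3.14, 3.14].

## Interface

Orientations are given as a unit quaternion [w, x, y, z].
In Python, from rig import manip, get_image, job gives the robot as it stands. The module is installed in compiled form; this text tells all that it offers.
- The arm moves only by the tool step_arm, never from a script. Its argument "moves" is one flat list of numbers, 5 for each row, row after row: the shift along the tool's x, y, z as a fraction of full scale, then the turn about the tool's z as a fraction of full scale, then the gripper's target within -1 to 1 (shut at 1, half-way at 0, fully open at -1). In form: [dx, dy, dz, twist, hand, dx, dy, dz, twist, hand, ...]. A call has 1 to 5 rows; each row is the pose to reach, as a shift and turn from the pose commanded when the call began, along the tool's axes at that moment, turning the shorter way round; what a row does not reach only later rows make up. Full scale, the value 1, is 500 mm for a shift and pi rad for a turn. A row lasts 1/10 s, in which the tool goes at most 50 mm and 8.59 degrees, less where a joint would pass 70% of its speed; a pose out of reach is approached as far as the arm can. A call with a number of a shift or a turn outside -1 to 1 is refused whole. A call with a gripper value outside its range is refused whole. The fingers move at their own pace and stop on an object; "force" is the grip in N (left out, the last holds). Time passes only in rows, so rows that repeat a pose let the fingers close. It gives the time, the measured TCP pose, the force and the opening at its end, in the units of the state.
- manip.get_state(): the state, without advancing time (a new reading comes with each control period).
- get_image(name): name is "scene" or "top" or "wrist"; returns a dict with "frame" (400x640x3 uint8, blue, green, red), "fx", "fy", "cx", "cy" (pixels), "rvec" (rotation vector, rad) and "tvec" (3), from world to camera coordinates, as OpenCV has them; the wrist camera has in their place "T_tool_cam" (4x4, takes a point from camera to tool coordinates, whose origin is the TCP and whose axes are the flange's). Camera axes: x right, y down, z forward; pixel columns grow to the right and rows downward; lengths in m; the calibration is good to about 2 mm. A picture is of the moment at which its call begins: read the wrist's pose just before it. There is no depth.
- job.sign_off(): hands the job in, once; it reports no verdict.
The state is a dict: "clock": time; "qpos": joint angles; "qd": joint speeds; "effort": joint torques, N m; "position": TCP position; "ee_rot": TCP orientation; "contact_force": force on the tool from outside, world axes, zero at the start; "moment": the same for the moment, N m; "width": finger opening in m.
Only numpy, scipy, OpenCV 4.12 (cv2) and the standard library are available. Lean on these libraries where they do the work, as an engineer would, in place of code of your own. Each camera call takes 0.05 s, during which the arm holds its last target. There are 200 camera calls.

## Task

The toy garage's flat roof panel is lying on the hallway shelf under the top tier, with the low sports car parked in front of it. Park the car on its wheels in the marked bay beside the garage house, lined up with the bay, and put the roof back on: slide the panel out until its end sticks out a few centimetres past the shelf's front edge while it still lies flat, take it by that end and lay it flat on the house between the side parapets, its back edge up to the rear parapet and its other end sticking out as a canopy over the door. Do not let the panel fall or tip the car over, leave the tow truck, the school bus and the tin where they stand, and let go of everything at the end.

Things in the scene. Friction and masses are not known exactly. Their poses are not given: they have to be found in the camera images.
- shelf_edge (a point): Middle of the top front edge of the shelf's lower board (white pine, fixed): 560 mm wide, 280 mm deep, 18 mm thick, top 100 mm above the console, the first 80 mm underneath free. Axes: x level into the shelf's depth (away from the robot), y along the edge to the left, z up. Low back lip 14 mm high at x = 270 mm. Toys stand on this board.
- tier_edge (a point): Middle of the lower front edge of the shelf's top tier, 125 mm deep and 180 mm above the lower board; axes as shelf_edge. The tier is 90 mm deep, 18 mm thick, as wide as the shelf, with uprights at both ends (y = +-271 mm, 18 mm thick, as deep as the tier). A bowl, books and a plant up to 80 mm high stand on it.
- roof_center (a point): Centre of the roof panel: a flat grey plastic plate 160 mm long (x) x 68 mm wide (y) x 3 mm thick, 30 to 60 g, same at both ends, lying loose and flat on the lower board. Its near end (own -x) starts 75 to 100 mm behind the front edge, its middle is under the tier; its x axis is within 0.1 rad of the shelf's. Too thin to grip there; slides with a fingertip pressed on it (10-20 N).
- car_center (a point): Centre (15 mm above the wheels' foot) of the low sports car, die-cast: 100 mm long (x, nose to +x) x 44 mm wide (y) x 31 mm high, 0.13 to 0.21 kg. Flat body sides 44 mm apart from 6 to 20 mm above its foot, a 34 mm wide cabin above. Stands crosswise on the lower board between front edge and panel. Its wheels do not turn.
- roof_seat (a point): Where the fitted panel's centre lies with its back edge touching the rear parapet. Garage axes: x from the front (door) to the rear, y left, z up. Panel rests on two ledges, tops 1.5 mm below this point, 72 mm above the console. Side parapets: inner faces at y = +-38 mm, from x = -32 (house front) to 80 mm; rear one's inner face at x = +80 mm; all rise 10 mm above the ledges.
- garage: The toy parking garage (grey plastic, fixed): origin under the centre of its base plate, 210 mm (x) x 240 mm (y) x 8 mm; axes as roof_seat. House 84 mm wide on the left part, its front at x = -20 mm, its middle at y = 70 mm. The fitted panel's front 48 mm stick out in front of the house as a canopy, with free room for fingers beside and below it.
- bay (a point): Centre of the marked parking bay on the garage's base plate, at its surface 8 mm above the console; axes as the garage's. Bay 150 mm long (x) x 84 mm wide (y), white lines on the long sides and the rear. The house wall (82 mm high) is 83 mm to the left (+y) of this point; 4 mm high kerbs lie 61 mm to the right and 101 mm to the rear.
- garage_door (a joint): Swing door of the garage house below the canopy, 58 mm wide, top 53 mm above the console, hinged on the left (+y) side, 0 closed, grows to 1.6 rad as it opens to the front; may stand anywhere and need not be touched.
- truck_center (a point): Centre of the plastic tow truck, 116 mm long (x) x 46 mm wide x 53 mm high (25 mm above its foot). A bystander beside the panel or farther along the shelf.
- bus_center (a point): Centre of the plastic school bus, 120 mm long (x) x 47 mm wide x 46 mm high (23 mm above its foot). A bystander beside the panel or farther along the shelf.
- tin_center (a point): Centre of the round aluminium tin with screw lid, 68 mm across x 62 mm high. A bystander beside the panel or farther along the shelf.
Mind the look-alikes: they are no part of the job. There is more than one size of the part that bears car_center; the job needs the larger. Leave any blue look-alike of the part that bears roof_center alone.

How it is judged:
On the way:
1. the roof panel lies flat on the lower board with its near end at least 30 mm past the front edge (x of roof_center in the frame of shelf_edge below 0.05 m and z of roof_center in the frame of shelf_edge between -0.003 and 0.006 m and angle between roof_center's own z axis and vertical below 0.06 rad), for 0.2 s.
At the end, for the whole second after the job is handed in: The panel lies at rest, flat on the ledges between the parapets, square within 0.08 rad, back edge within 12 mm of the rear parapet; the car rests on its wheels, centre within 25 mm sideways and 30 mm lengthways of the bay's centre and within 0.25 rad of its direction; nothing is held (x of roof_center in the frame of roof_seat between -0.012 and 0.004 m and y of roof_center in the frame of roof_seat between -0.006 and 0.006 m and z of roof_center in the frame of roof_seat between -0.003 and 0.003 m and angle between roof_center's own z axis and vertical below 0.05 rad and angle between the x axis of roof_center and the x axis of roof_seat, either way round below 0.08 rad and linear speed of each of roof, sports_car below 0.01 m/s and x of car_center in the frame of bay between -0.035 and 0.03 m and y of car_center in the frame of bay between -0.025 and 0.025 m and z of car_center in the frame of bay between 0.009 and 0.021 m and angle between car_center's own z axis and vertical below 0.1 rad and angle between the x axis of car_center and the x axis of bay, either way round below 0.25 rad); the robot touches nothing.
It fails at once if the roof panel is dropped below the shelf and the house top (height (world z) of roof_center below 0.05 m).
It fails at once if the sports car is tipped over (angle between car_center's own z axis and vertical above 0.7 rad).
It fails at once if the tow truck, school bus or tin is shifted more than 30 mm or tipped (distance of any of truck_center, bus_center, tin_center from where it was at the start of the episode above 0.03 m or angle between any of truck_center, bus_center, tin_center's own z axis and vertical above 0.5 rad).
It also fails if it takes over 69 s, if anything falls off the work surface, if the arm or the gripper's body presses on something with over 40 N, if the wrist force passes 120 N, or if a joint passes its speed limit or range.

## Working session

There is one attempt and no reset: what is moved stays moved. The work goes in short steps, Python scripts to look and compute and a tool call to move; the robot and the scene stay as the last step left them, time stands still between calls to the robot, and variables do not carry over. Pictures are saved under pics/ and viewed, about 8 in all and at most 12, crops included, and the job is handed in when it is done.

Besides the shell and the picture viewer there is one more tool, called after "Emit:" by a JSON object that holds its "op" and its "data", one argument or row to a line. step_arm: Moves the arm, as the interface text tells. Its arguments: {"type":"object","properties":{"moves":{"type":"array","items":{"type":"number","minimum":-1,"maximum":1}},"force":{"type":"number"}},"required":["moves"]}

```bash
mkdir -p pics; cat > h.py <<'E'
import numpy as np, cv2
from scipy.spatial.transform import Rotation as R
from rig import manip, get_image, job
def st(): return manip.get_state()
def tool(s=None):
    s=s or st(); q=np.array(s["ee_rot"]); T=np.eye(4)
    T[:3,:3]=R.from_quat(q[[1,2,3,0]]).as_matrix(); T[:3,3]=s["position"]; return T
def cam(name):
    T=tool(); im=get_image(name)
    K=np.array([[im["fx"],0,im["cx"]],[0,im["fy"],im["cy"]],[0,0,1]])
    if name=="wrist": C=T@np.array(im["T_tool_cam"])
    else:
        C=np.eye(4); r=cv2.Rodrigues(np.array(im["rvec"],float))[0]
        C[:3,:3]=r.T; C[:3,3]=-r.T@np.array(im["tvec"],float).ravel()
    return im["frame"],K,C
def ray(K,C,uv):
    uv=np.atleast_2d(uv).astype(float); d=np.c_[uv,np.ones(len(uv))]@np.linalg.inv(K).T@C[:3,:3].T
    return C[:3,3],d/np.linalg.norm(d,axis=1,keepdims=True)
def onz(K,C,uv,z):
    o,d=ray(K,C,uv); return o+d*((z-o[2])/d[:,2])[:,None]
def proj(K,C,P):
    P=np.atleast_2d(P); p=(P-C[:3,3])@C[:3,:3]@K.T; return p[:,:2]/p[:,2:]
def tri(views): # [(K,C,uv)]
    A=np.zeros((3,3));b=np.zeros(3)
    for K,C,uv in views:
        o,d=ray(K,C,uv); M=np.eye(3)-np.outer(d[0],d[0]); A+=M;b+=M@o
    p=np.linalg.solve(A,b); return p,[np.linalg.norm(proj(K,C,p)[0]-uv) for K,C,uv in views]
def save(n,name):
    f,K,C=cam(name); cv2.imwrite(f"pics/{n}.png",f); np.savez(f"pics/{n}.npz",K=K,C=C,f=f); return f,K,C
def load(n): d=np.load(f"pics/{n}.npz"); return d["f"],d["K"],d["C"]
def moves(p): # world target point -> tool fractions
    T=tool(); return np.round(T[:3,:3].T@(np.array(p)-T[:3,3])/0.5,4)
E
python3 - <<'E'
from h import *
np.set_printoptions(precision=4,suppress=True)
for n in("scene","top"):
    f,K,C=save(n+"0",n); print(n,K[0,0],K[0,2],K[1,2],C)
f,K,C=save("wrist0","wrist"); print(tool()); print(np.linalg.inv(tool())@C); print(st())
a=load("scene0")[0];
E
```

```text
scene 450.2732337116876 315.012154158164 197.4975480650988 [[ 0.3571  0.4827 -0.7996  1.8226]
 [ 0.9341 -0.1827  0.3069 -0.5991]
 [ 0.0021 -0.8565 -0.5161  1.0572]
 [ 0.      0.      0.      1.    ]]
top 387.2623677555192 323.22599522108425 202.70794236463036 [[ 0.0028 -0.9971  0.0766  0.4194]
 [-0.9998 -0.0041 -0.0174 -0.0755]
 [ 0.0177 -0.0766 -0.9969  1.3209]
 [ 0.      0.      0.      1.    ]]
[[ 0.9148  0.4039 -0.0004  0.2321]
 [ 0.4039 -0.9148  0.0014 -0.5256]
 [ 0.0002 -0.0014 -1.      0.2447]
 [ 0.      0.      0.      1.    ]]
[[-0.001  -0.9445 -0.3284  0.0857]
 [ 1.     -0.0009 -0.0004  0.0003]
 [ 0.0001 -0.3284  0.9445 -0.1284]
 [ 0.      0.      0.      1.    ]]
{'clock': 0.15, 'qpos': array([-1.276 ,  0.2764,  1.5058,  0.    ,  1.3607, -0.121 ]), 'qd': array([-0.0006, -0.0025, -0.0033, -0.0024, -0.0016, -0.0021]), 'effort': array([  0.002 , -41.7143, -24.6032,  -0.0001,   0.0076,  -0.    ]), 'position': array([ 0.2321, -0.5256,  0.2447]), 'ee_rot': array([-0.0007,  0.9785,  0.2064, -0.    ]), 'contact_force': array([ 0.0847, -1.3505,  0.2546]), 'moment': array([-0.0064, -0.0206,  0.0433]), 'width': 0.085461181445311}
```

View pics/scene0.png

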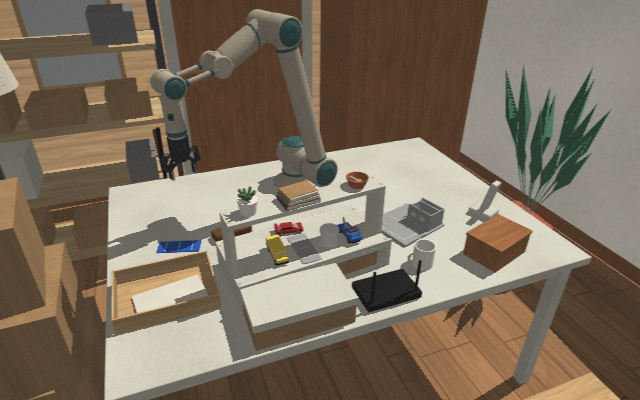

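View pics/top0.png

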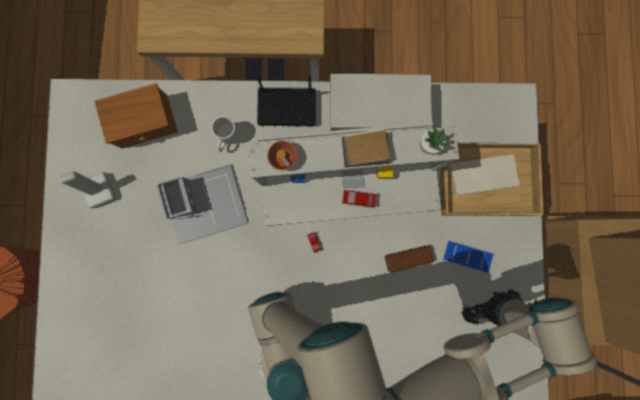

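The top view shows the large red car at (360,199) on the shelf, with the grey panel at (355,182) behind it. The yellow bus is at (387,174) and the blue truck at (298,178). The garage is at (203,205), with its house on the left. The look-alikes are the small red car at (315,242) on the table and a blue plate at (468,257). I'll work out coarse positions next.

```bash
python3 - <<'E'
from h import *
np.set_printoptions(precision=4,suppress=True)
f,K,C=load("top0")
def p(n,uv,z): print(n,onz(K,C,uv,z).round(3).tolist())
p("edge",[(264,226),(440,211)],.1); p("tier",[(250,178),(459,160)],.298)
p("car",[(360,199)],.125); p("roof",[(355,182)],.1); p("bus",[(387,174)],.146); p("truck",[(298,178)],.15)
p("garage corners",[(178,242),(245,228),(232,166)],.008)
p("house",[(158,180),(184,177),(193,214),(167,218)],.082)
p("smallcar",[(315,242)],.02); p("blueplate",[(468,257)],.0)
hsv=cv2.cvtColor(f,cv2.COLOR_BGR2HSV)
m=cv2.inRange(hsv,(0,150,90),(6,255,255))|cv2.inRange(hsv,(174,150,90),(180,255,255))
n,l,s,c=cv2.connectedComponentsWithStats(m)
for i in range(1,n):
    if s[i,4]>15: 
        r=cv2.minAreaRect(np.argwhere(l==i)[:,::-1].astype(np.float32)); print(s[i],c[i],r)
big=np.vstack([cv2.resize(f[140:260,140:480],None,fx=2.3,fy=2.3,interpolation=3),cv2.resize(load("scene0")[0][170:290,140:480],None,fx=2.3,fy=2.3,interpolation=3)]); cv2.imwrite("pics/crop1.png",big); print(big.shape)
E
```

```text
edge [[0.439, 0.089, 0.1], [0.488, -0.468, 0.1]]
tier [[0.563, 0.101, 0.298], [0.615, -0.458, 0.298]]
car [[0.523, -0.211, 0.125]]
roof [[0.58, -0.198, 0.1]]
bus [[0.599, -0.292, 0.146]]
truck [[0.584, -0.019, 0.15]]
garage corners [[0.386, 0.388, 0.008], [0.434, 0.165, 0.008], [0.645, 0.213, 0.008]]
house [[0.585, 0.432, 0.082], [0.595, 0.349, 0.082], [0.477, 0.317, 0.082], [0.464, 0.399, 0.082]]
smallcar [[0.388, -0.071, 0.02]]
blueplate [[0.337, -0.592, 0.0]]
[343 191   6  12  51] [345.2941 196.549 ] ((345.3515319824219, 196.4851531982422), (4.378163814544678, 11.442927360534668), 5.710593223571777)
[354 193  15  13 154] [361.4351 198.8831] ((361.739990234375, 198.8199920654297), (14.142135620117188, 11.596551895141602), 8.130102157592773)
[371 194   5  13  41] [373.0732 200.3902] ((373.1199951171875, 200.1599884033203), (3.111269950866699, 12.162237167358398), 8.130102157592773)
[310 237   8   9  49] [313.449  240.7755] ((313.3999938964844, 240.80001831054688), (7.155416965484619, 6.260990142822266), 63.43495178222656)
[314 247   7   5  18] [317.     249.3333] ((316.9000549316406, 249.300048828125), (2.2360680103302, 6.708203315734863), 63.43495178222656)
(552, 782, 3)
```

View pics/crop1.png

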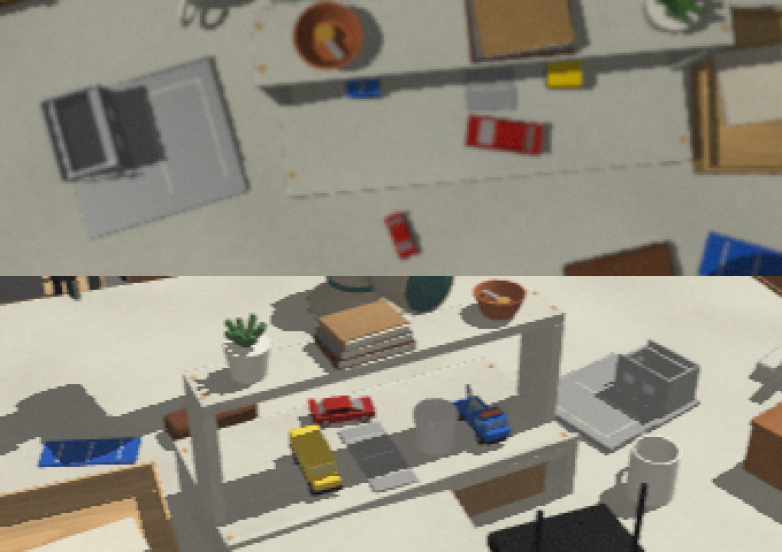

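The crop confirms the choice. The larger red car is on the shelf just in front of the grey plate, with the bus to its right and the tin and truck to its left. The small red car and the blue plate stay off limits. Next is an oblique wrist overview from in front of the shelf.

Emit:
{"op": "step_arm", "data": {
  "moves": [0.68, -0.412, -0.11, -0.896, -1, 0.68, -0.412, -0.11, -0.896, -1, 0.68, -0.412, -0.11, -0.896, -1, 0.68, -0.412, -0.11, -0.896, -1, 0.68, -0.412, -0.11, -0.896, -1]
}}

```text
clock: 0.65
position: [0.3748, -0.3213, 0.2797]
ee_rot: [-0.0, 0.833, 0.553, 0.0]
contact_force: [0.6, -0.7, -0.4]
width: 0.0851
```

```bash
cat >> h.py <<'E'
def yaw(T): return np.arctan2(T[1,0],T[0,0])
def tgt(x,y,z,ya):
    T=tool(); d=T[:3,:3].T@(np.array([x,y,z])-T[:3,3])/0.5; t=-((ya-yaw(T)+np.pi)%(2*np.pi)-np.pi)/np.pi
    print("pos",T[:3,3].round(4),"yaw %.3f"%yaw(T),"-> row",np.r_[d,t].round(4).tolist(),"t",st()["clock"])
E
python3 -c "
from h import *
tgt(.46,-.2,.3,3.23)"
```

```text
pos [ 0.3748 -0.3213  0.2797] yaw 1.171 -> row [0.2898, 0.0626, -0.0406, -0.6553] t 0.65
```

Emit:
{"op": "step_arm", "data": {
  "moves": [0.29, 0.063, -0.04, -0.655, -1, 0.29, 0.063, -0.04, -0.655, -1, 0.29, 0.063, -0.04, -0.655, -1, 0.29, 0.063, -0.04, -0.655, -1, 0.29, 0.063, -0.04, -0.655, -1]
}}

```text
clock: 1.15
position: [0.4611, -0.2004, 0.2995]
ee_rot: [0.0, 0.571, 0.821, -0.0]
contact_force: [0.4, -0.9, 0.6]
width: 0.0852
```

Emit:
{"op": "step_arm", "data": {
  "moves": [0, 0, 0, -0.417, -1, 0, 0, 0, -0.417, -1, 0, 0, 0, -0.417, -1, 0, 0, 0, -0.417, -1, 0, 0, 0, -0.417, -1]
}}

```text
clock: 1.65
position: [0.4601, -0.2021, 0.2992]
ee_rot: [-0.0, 0.233, 0.973, 0.0]
contact_force: [0.4, -0.6, -0.5]
width: 0.0851
```

Emit:
{"op": "step_arm", "data": {
  "moves": [0, 0, 0, -0.178, -1, 0, 0, 0, -0.178, -1, 0, 0, 0, -0.178, -1, 0, 0, 0, -0.178, -1, 0, 0, 0, -0.178, -1]
}}

```text
clock: 2.15
position: [0.4601, -0.2021, 0.2993]
ee_rot: [-0.0, -0.042, 0.999, 0.0]
contact_force: [0.7, -0.4, 0.2]
width: 0.0854
```

```bash
python3 -c "
from h import *
tgt(.46,-.2,.3,3.23)
f,K,C=save('w1','wrist'); print(K,C.round(3))"
```

```text
pos [ 0.4601 -0.2021  0.2993] yaw -3.058 -> row [-0.0002, 0.0043, -0.0015, -0.0017] t 2.15
[[306.65668441   0.         318.53048054]
 [  0.         306.65668441 196.36655109]
 [  0.           0.           1.        ]] [[-0.082  0.942  0.327  0.377]
 [ 0.997  0.077  0.027 -0.209]
 [ 0.     0.328 -0.945  0.428]
 [ 0.     0.     0.     1.   ]]
```

View pics/w1.png

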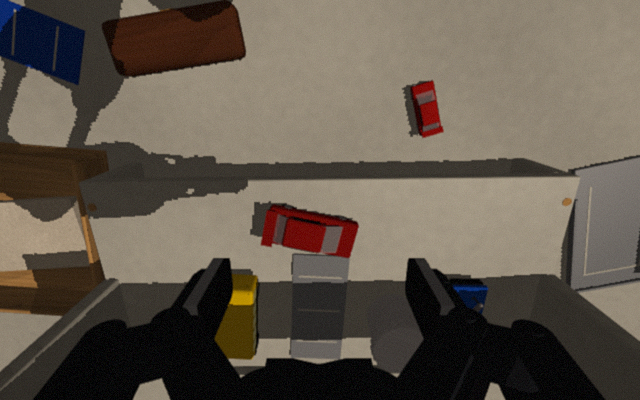

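The wrist view has +x pointing down and +y to the right. The large car spans about (262..357, 205..257) and the panel's near end is at row 255, between columns 293 and 348. The board's front edge is near row 178. The bus at (238,315) lies close to the panel's right side, and the tin at (398,340) and truck at (470,295) are on its left. Now I'll measure.

```bash
cat >> h.py <<'E'
def red(f): 
    h=cv2.cvtColor(f,cv2.COLOR_BGR2HSV); return cv2.inRange(h,(0,130,50),(7,255,255))|cv2.inRange(h,(173,130,50),(180,255,255))
def redrect(f,K,C,z,minA=150,big=True):
    m=cv2.morphologyEx(red(f),cv2.MORPH_CLOSE,np.ones((11,11),np.uint8)); n,l,s,c=cv2.connectedComponentsWithStats(m)
    i=1+np.argmax(s[1:,4]); w=onz(K,C,np.argwhere(l==i)[:,::-1],z)[:,:2]
    r=cv2.minAreaRect((w*1000).astype(np.float32)); return r,s[i],c[i]
E
python3 - <<'E'
from h import *
np.set_printoptions(precision=4,suppress=True)
f,K,C=load("w1"); g=cv2.cvtColor(f,cv2.COLOR_BGR2GRAY)
# front edge: columns, strongest vertical gradient rows 165..190
for c in (130,200,300,400,500,550):
    col=g[150:200,c].astype(int); print(c,col.tolist())
print("panel rows col 320",g[240:290,320].tolist()); 
for r in (262,268,274): print("row",r,g[r,280:362].tolist())
for r in (300,330): print("row",r,g[r,260:380].tolist())
print(redrect(f,K,C,.115), redrect(f,K,C,.131))
E
```

```text
130 [54, 51, 52, 56, 51, 53, 56, 53, 54, 52, 53, 55, 57, 48, 52, 44, 48, 49, 46, 48, 48, 54, 45, 46, 46, 46, 45, 43, 48, 52, 43, 55, 52, 51, 53, 53, 56, 55, 55, 52, 60, 51, 53, 49, 54, 51, 51, 51, 51, 55]
200 [139, 135, 135, 135, 137, 142, 126, 69, 47, 52, 55, 57, 56, 56, 56, 57, 51, 49, 56, 55, 56, 56, 52, 59, 56, 54, 51, 46, 46, 51, 46, 52, 52, 53, 56, 56, 57, 58, 54, 47, 52, 55, 54, 53, 56, 54, 84, 134, 144, 140]
300 [137, 135, 137, 140, 134, 133, 137, 132, 130, 137, 138, 138, 129, 69, 52, 51, 52, 58, 56, 46, 60, 46, 53, 53, 54, 50, 48, 48, 58, 80, 121, 143, 146, 144, 147, 148, 144, 143, 146, 143, 146, 145, 141, 143, 143, 141, 143, 137, 142, 139]
400 [136, 140, 140, 136, 141, 139, 142, 135, 141, 143, 126, 85, 52, 52, 57, 60, 56, 54, 58, 54, 57, 61, 58, 59, 52, 53, 52, 60, 97, 137, 155, 155, 153, 154, 151, 155, 154, 154, 152, 153, 154, 150, 153, 152, 149, 152, 154, 153, 155, 152]
500 [141, 136, 141, 137, 137, 140, 138, 122, 70, 48, 54, 56, 52, 52, 52, 56, 56, 53, 53, 55, 52, 60, 53, 52, 52, 54, 67, 109, 139, 157, 152, 156, 156, 160, 163, 157, 158, 157, 158, 154, 156, 149, 154, 152,
[... 2346 characters left out ...]
 37, 37, 41, 37, 38, 36, 40, 40, 41, 36, 40, 37, 37, 35, 40, 43, 41, 37, 36, 39, 42, 36, 40, 40, 42, 43, 41, 38, 40, 38, 37, 35, 42, 40, 38, 40, 39, 41, 40, 41, 37, 37, 45, 37, 38, 58, 53, 55, 53, 56, 59, 59, 53, 56, 55, 58, 54, 52, 51, 59, 55, 52, 53, 53, 49, 58, 54, 58, 53, 55, 57, 53, 52, 55, 54, 49, 51, 50, 47, 49, 59, 55]
(((342.8710021972656, -343.802490234375), (43.96566390991211, 121.12791442871094), 10.750239372253418), array([ 112,    7,  132,   64, 5568], dtype=int32), array([175.3195,  39.5472])) (((344.5965881347656, -336.9175109863281), (41.716854095458984, 114.93228912353516), 10.750236511230469), array([ 112,    7,  132,   64, 5568], dtype=int32), array([175.3195,  39.5472]))
```

```bash
python3 - <<'E'
from h import *
np.set_printoptions(precision=4,suppress=True)
f,K,C=load("w1")
e=onz(K,C,[(300,179.2),(400,177.9),(500,176.6),(550,176)],.1); print("edge",e[:,:2].tolist()); 
s=np.polyfit(e[:,1],e[:,0],1); sy=np.arctan(-s[0]); print("shelf yaw",sy, "x at y=-.19",np.polyval(s,-.19))
L=onz(K,C,[(291.2,268),(292.2,300),(292,330)],.103); R_=onz(K,C,[(348.7,262),(348,268),(346,300),(343,330)],.103)
print(L,R_)
for z in (.1,.103): print(onz(K,C,[(294,254),(349,256),(320,254),(292,357),(342,357)],z))
g=f.copy(); g[:190]=0; g[280:]=0
for z in (.1,.115,.131): print(z,redrect(g,K,C,z))
cv2.imwrite("pics/crop2.png",cv2.resize(f[190:370,220:420],None,fx=3,fy=3,interpolation=cv2.INTER_CUBIC))
E
```

```text
edge [[0.47156128828920785, -0.22198761059784056], [0.4609867462695884, -0.1116152280873286], [0.45044186329128, -0.0015524135038631204], [0.4452363716620706, 0.05338211538708512]]
shelf yaw 0.09535816276645181 x at y=-.19 0.46849195852707964
[[ 0.5839 -0.2256  0.103 ]
 [ 0.6305 -0.2218  0.103 ]
 [ 0.678  -0.2195  0.103 ]] [[ 0.5698 -0.1566  0.103 ]
 [ 0.5782 -0.1565  0.103 ]
 [ 0.6249 -0.1537  0.103 ]
 [ 0.6725 -0.1524  0.103 ]]
[[ 0.566  -0.2234  0.1   ]
 [ 0.5633 -0.1567  0.1   ]
 [ 0.5634 -0.192   0.1   ]
 [ 0.7273 -0.2171  0.1   ]
 [ 0.7217 -0.1482  0.1   ]]
[[ 0.5643 -0.2232  0.103 ]
 [ 0.5616 -0.1572  0.103 ]
 [ 0.5617 -0.1922  0.103 ]
 [ 0.7241 -0.2171  0.103 ]
 [ 0.7185 -0.1488  0.103 ]]
0.1 (((536.66455078125, -207.370849609375), (108.51162719726562, 53.87444305419922), 82.36600494384766), array([ 261,  205,   97,   53, 3040], dtype=int32), array([305.1714, 230.6102]))
0.115 (((529.340576171875, -207.4542694091797), (103.54633331298828, 51.40925979614258), 82.36597442626953), array([ 261,  205,   97,   53, 3040], dtype=int32), array([305.1714, 230.6102]))
0.131 (((521.5283203125, -207.5433349609375), (98.25, 48.7796516418457), 82.36597442626953), array([ 261,  205,   97,   53, 3040], dtype=int32), array([305.1714, 230.6102]))
```

View pics/crop2.png

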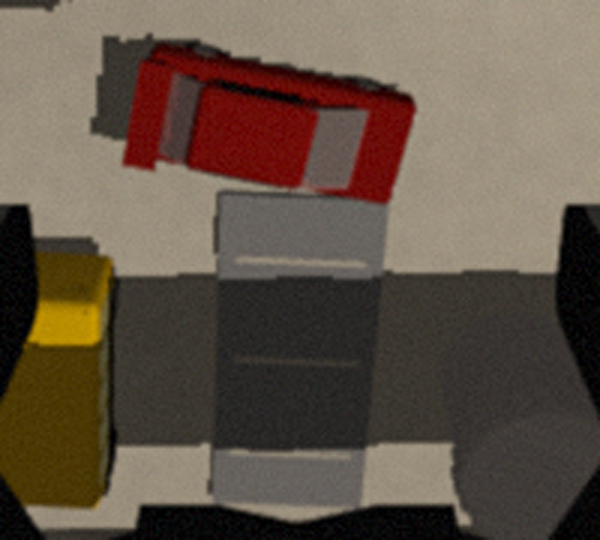

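The crop confirms the target: the panel's near end is about 94 mm behind the front edge, and the car's left rear corner sits right at it. I'll turn to the car-grasp yaw and hover for a second view.

Emit:
{"op": "step_arm", "data": {
  "moves": [-0.129, -0.022, 0.158, 0.568, -1, -0.129, -0.022, 0.158, 0.568, -1, -0.129, -0.022, 0.158, 0.568, -1, -0.129, -0.022, 0.158, 0.568, -1, -0.129, -0.022, 0.158, 0.568, -1]
}}

```text
clock: 2.7
position: [0.5255, -0.2077, 0.2195]
ee_rot: [-0.001, 0.331, 0.944, 0.0]
contact_force: [-0.0, 0.8, 0.6]
width: 0.0852
```

Emit:
{"op": "step_arm", "data": {
  "moves": [0, 0, 0, 0.329, -1, 0, 0, 0, 0.329, -1, 0, 0, 0, 0.329, -1, 0, 0, 0, 0.329, -1, 0, 0, 0, 0.329, -1]
}}

```text
clock: 3.2
position: [0.5203, -0.206, 0.2187]
ee_rot: [-0.006, 0.653, 0.757, -0.002]
contact_force: [-8.6, 2.0, -0.4]
width: 0.0853
```

Emit:
{"op": "step_arm", "data": {
  "moves": [0, 0, 0, 0.09, -1, 0, 0, 0, 0.09, -1, 0, 0, 0, 0.09, -1]
}}

```text
clock: 3.5
position: [0.5208, -0.2078, 0.2188]
ee_rot: [-0.004, 0.753, 0.658, -0.004]
contact_force: [-9.0, -3.6, -1.5]
width: 0.0853
```

```bash
python3 - <<'E'
from h import *
np.set_printoptions(precision=4,suppress=True)
tgt(.530,-.2075,.2,1.44)
f,K,C=save('w2','wrist')
g=f.copy()
for z in (.1,.115,.131): print(z,redrect(g,K,C,z))
E
```

```text
pos [ 0.5208 -0.2078  0.2188] yaw 1.437 -> row [0.0031, 0.0186, 0.0374, -0.0008] t 3.5
0.1 (((526.583984375, -215.68905639648438), (116.88443756103516, 46.965301513671875), 82.38489532470703), array([ 299,  134,   58,  129, 5807], dtype=int32), array([327.0961, 201.327 ]))
0.115 (((527.0589599609375, -210.1146240234375), (109.79271697998047, 44.11579132080078), 82.38501739501953), array([ 299,  134,   58,  129, 5807], dtype=int32), array([327.0961, 201.327 ]))
0.131 (((527.5657958984375, -204.16867065429688), (102.22817993164062, 41.07627487182617), 82.38487243652344), array([ 299,  134,   58,  129, 5807], dtype=int32), array([327.0961, 201.327 ]))
```

View pics/w2.png

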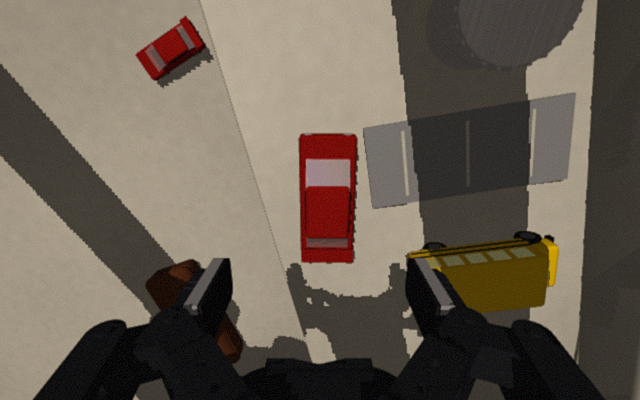

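The view shows the car upright at columns 299–357, rows 134–263, between the fingers. The panel's near corners are at (363,127) and (374,208) and its far corners at (574,93) and (567,178). The −9 N reading on x means the open knuckles are touching the tier edge, so I'll back off now and then triangulate.

Emit:
{"op": "step_arm", "data": {
  "moves": [0, -0.05, 0, 0, -0.55, 0, -0.05, 0, 0, -0.55, 0, -0.05, 0, 0, -0.55]
}}

```text
clock: 3.85
position: [0.5009, -0.2047, 0.2208]
ee_rot: [0.001, 0.752, 0.66, 0.0]
contact_force: [0.9, 0.2, 0.3]
width: 0.0663
```

```bash
python3 - <<'E'
from h import *
np.set_printoptions(precision=4,suppress=True)
f1,K1,C1=load("w1"); f2,K2,C2=load("w2")
for n,a,b in (("pan L",(349,256),(363,127)),("pan R",(294,254),(374,208)),("car1",(358,223),(300,134)),("car2",(349,257),(355,134)),("farR",(292,357),(567,178)),("farL",(342,357),(574,93)),("stripe2",(236+0,310),(467,160))):
    p,e=tri([(K1,C1,np.array(a,float)),(K2,C2,np.array(b,float))]); print(n,p,np.round(e,1))
q=onz(K2,C2,[(363,127),(374,208),(567,178),(574,93)],.103); print(q, q.mean(0)); d=q[2]-q[1]; d2=q[3]-q[0]; print([np.arctan2(v[1],v[0]) for v in (d,d2)],np.linalg.norm(d),np.linalg.norm(q[0]-q[1]))
s=st(); print(s["contact_force"],s["width"]); tgt(.528,-.208,.16,1.438)
E
```

```text
pan L [ 0.563  -0.1564  0.1   ] [0.3 0.5]
pan R [ 0.5653 -0.224   0.1025] [0.8 1.1]
car1 [ 0.5137 -0.1534  0.1122] [0.  0.1]
car2 [ 0.5549 -0.1587  0.1164] [0.5 0.8]
farR [ 0.7214 -0.2172  0.1061] [0.3 0.6]
farL [ 0.7165 -0.1502  0.1067] [1.2 2.4]
stripe2 [ 0.6689 -0.2533  0.0654] [35.4 49. ]
[[ 0.5625 -0.1557  0.103 ]
 [ 0.5659 -0.2246  0.103 ]
 [ 0.7242 -0.2187  0.103 ]
 [ 0.7209 -0.1517  0.103 ]] [ 0.6434 -0.1876  0.103 ]
[np.float64(0.03706253946237561), np.float64(0.025110676314742293)] 0.15846662411394058 0.06898530620969107
[0.917  0.1965 0.2737] 0.06627526552654571
pos [ 0.5009 -0.2047  0.2208] yaw 1.440 -> row [0.0005, 0.0544, 0.1216, 0.0008] t 3.85
```

Emit:
{"op": "step_arm", "data": {
  "moves": [0, 0, 0.122, 0, -0.55, 0, 0, 0.122, 0, -0.55, 0, 0.03, 0.122, 0, -0.55, 0, 0.054, 0.122, 0, -0.55, 0, 0.054, 0.122, 0, -0.55]
}}

```text
clock: 4.35
position: [0.53, -0.2089, 0.1602]
ee_rot: [0.001, 0.751, 0.66, 0.001]
contact_force: [-0.6, -0.2, -0.5]
width: 0.0662
```

```bash
python3 - <<'E'
from h import *
s=st(); print(s["contact_force"],s["width"],s["ee_rot"]); tgt(.528,-.207,.115,1.438)
E
```

```text
[-0.56726109 -0.2493025  -0.48449445] 0.06617144269683958 [1.28049666e-03 7.50953890e-01 6.60353168e-01 5.54982839e-04]
pos [ 0.53   -0.2089  0.1602] yaw 1.443 -> row [0.0032, -0.0048, 0.0903, 0.0015] t 4.35
```

Emit:
{"op": "step_arm", "data": {
  "moves": [0.003, -0.004, 0.084, 0, -0.55, 0.003, -0.004, 0.084, 0, -0.55, 0.003, -0.004, 0.084, 0, -0.55]
}}

```text
clock: 4.65
position: [0.5252, -0.2061, 0.1177]
ee_rot: [-0.001, 0.751, 0.66, -0.0]
contact_force: [-1.4, 0.1, 0.3]
width: 0.066
```

Emit:
{"op": "step_arm", "data": {
  "force": 40,
  "moves": [0, 0, 0, 0, 0.3, 0, 0, 0, 0, 0.3, 0, 0, 0, 0, 0.3, 0, 0, 0, 0, 0.3, 0, 0, 0, 0, 0.3]
}}

```text
clock: 5.15
position: [0.527, -0.2071, 0.1196]
ee_rot: [0.002, 0.751, 0.66, 0.001]
contact_force: [0.4, 0.5, 6.3]
width: 0.0432
```

Gripped at 43 mm. Next I'll lift, back out, and carry the car toward the garage.

Emit:
{"op": "step_arm", "data": {
  "moves": [0, 0, -0.03, 0, 0.3, 0, 0, -0.08, 0, 0.3, 0, -0.08, -0.09, 0, 0.3, 0, -0.13, -0.16, 0, 0.3, 0, -0.14, -0.24, 0, 0.3]
}}

```text
clock: 5.65
position: [0.4516, -0.1955, 0.2368]
ee_rot: [-0.004, 0.751, 0.66, -0.001]
contact_force: [2.3, -0.3, -1.8]
width: 0.0426
```

```bash
python3 - <<'E'
from h import *
s=st(); print(s["contact_force"],s["width"]); tgt(.42,.19,.28,.22)
E
```

```text
[ 2.33551165 -0.27380547 -1.83080966] 0.0425892940566358
pos [ 0.4516 -0.1955  0.2368] yaw 1.442 -> row [0.7566, -0.1626, -0.0831, 0.3888] t 5.65
```

Emit:
{"op": "step_arm", "data": {
  "moves": [0.757, -0.163, -0.083, 0.389, 0.3, 0.757, -0.163, -0.083, 0.389, 0.3, 0.757, -0.163, -0.083, 0.389, 0.3, 0.757, -0.163, -0.083, 0.389, 0.3, 0.757, -0.163, -0.083, 0.389, 0.3]
}}

```text
clock: 6.15
position: [0.4381, 0.0229, 0.2615]
ee_rot: [0.0, 0.926, 0.378, 0.0]
contact_force: [0.4, -0.4, -0.9]
width: 0.0427
```

```bash
python3 - <<'E'
from h import *
s=st(); print(s["contact_force"],s["width"]); tgt(.45,.22,.29,.22); tgt(.48,.26,.30,.22)
E
```

```text
[ 0.38707758 -0.39133865 -0.92812324] 0.042737225089667916
pos [0.4381 0.0229 0.2615] yaw 0.775 -> row [0.2928, -0.2648, -0.0569, 0.1768] t 6.15
pos [0.4381 0.0229 0.2615] yaw 0.775 -> row [0.3917, -0.2799, -0.0769, 0.1768] t 6.15
```

Emit:
{"op": "step_arm", "data": {
  "moves": [0.293, -0.265, -0.057, 0.177, 0.3, 0.293, -0.265, -0.057, 0.177, 0.3, 0.293, -0.265, -0.057, 0.177, 0.3, 0.392, -0.28, -0.077, 0.177, 0.3, 0.392, -0.28, -0.077, 0.177, 0.3]
}}

```text
clock: 6.65
position: [0.4726, 0.2383, 0.2962]
ee_rot: [0.0, 0.994, 0.111, 0.0]
contact_force: [0.7, -1.1, -0.6]
width: 0.0428
```

Emit:
{"op": "step_arm", "data": {
  "moves": [0, 0, 0, 0, 0.3, 0, 0, 0, 0, 0.3]
}}

```text
clock: 6.85
position: [0.4728, 0.2377, 0.2953]
ee_rot: [0.0, 0.994, 0.114, -0.001]
contact_force: [0.1, 0.4, -0.8]
width: 0.0431
```

```bash
python3 - <<'E'
from h import *
s=st(); print(s["contact_force"],s["width"]); tgt(.48,.26,.30,.22); save("w3","wrist")
E
```

```text
[ 0.09092951  0.36242143 -0.82390001] 0.04309451235784247
pos [0.4728 0.2377 0.2953] yaw 0.228 -> row [0.024, -0.0402, -0.0095, 0.0025] t 6.85
```

View pics/w3.png

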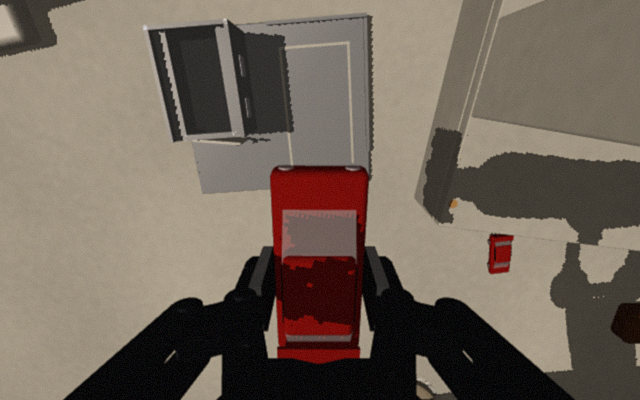

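The car is held level, and the garage is upper left. Its base-plate corners are at (371,15), (373,180) and (203,193), and the bay lines run left from (285,47), rear (285,47)–(348,42) and right (350,42)–(352,165). The house rim is at (145,26)–(245,137).

```bash
python3 - <<'E'
from h import *
np.set_printoptions(precision=4,suppress=True)
f,K,C=load("w3"); g=cv2.cvtColor(f,cv2.COLOR_BGR2GRAY)
def seg(a,b,n=12,w=8,kind="edge"):
    # refine a line between a,b : max gradient / max brightness along normal
    a,b=np.array(a,float),np.array(b,float); t=(b-a)/np.linalg.norm(b-a); nn=np.array([-t[1],t[0]]); P=[]
    G=cv2.GaussianBlur(g,(0,0),1).astype(np.float32)
    for s in np.linspace(.1,.9,n):
        c=a+s*(b-a); o=np.arange(-w,w+.1,.25); X=c+o[:,None]*nn
        v=cv2.remap(G,X[:,0:1].astype(np.float32),X[:,1:2].astype(np.float32),1).ravel()
        k=np.argmax(v) if kind=="line" else np.argmax(abs(np.gradient(v)))
        P.append(c+o[k]*nn)
    P=np.array(P,np.float32); vx,vy,x,y=cv2.fitLine(P,cv2.DIST_HUBER,0,.01,.01).ravel(); r=abs((P-[x,y])@[-vy,vx]); return np.array([x,y]),np.array([vx,vy]),r.mean()
def X(l1,l2):
    A=np.c_[l1[1],-l2[1]]; s=np.linalg.solve(A,l2[0]-l1[0]); return l1[0]+s[0]*l1[1]
fr=seg((203,193),(268,188)); ri=seg((371,15),(373,160)); re=seg((371,15),(250,24)); le=seg((203,193),(192,145),w=6)
bl=seg((286,50),(290,120),kind="line",w=5); br=seg((350,45),(352,160),kind="line",w=5); bb=seg((288,46),(346,42),kind="line",w=5)
print([round(float(x[2]),2) for x in (fr,ri,re,le,bl,br,bb)])
q=np.array([X(fr,le),X(fr,ri),X(re,ri),X(bb,bl),X(bb,br)]); w=onz(K,C,q,.008); print(q,w)
fl,frr,rr,b1,b2=w
d=rr-frr; print("side len",np.linalg.norm(d[:2]),"yaw",np.arctan2(d[1],d[0])); d=fl-frr; print("front len",np.linalg.norm(d[:2]),"yaw",np.arctan2(d[1],d[0])-np.pi/2)
d=b1-b2; print("bay w",np.linalg.norm(d),np.arctan2(d[1],d[0])-np.pi/2)
print("centre",(fl+rr)/2,"bayrear mid",(b1+b2)/2)
E
```

```text
[0.19, 0.37, 0.95, 0.29, 0.46, 0.15, 0.21]
[[201.8184 193.8313]
 [373.7868 180.7935]
 [371.0193  17.7335]
 [289.2482  46.9255]
 [347.8385  42.3024]] [[0.3815 0.3876 0.008 ]
 [0.4554 0.1532 0.008 ]
 [0.6493 0.2136 0.008 ]
 [0.5964 0.3026 0.008 ]
 [0.6175 0.2339 0.008 ]]
side len 0.20310266500949833 yaw 0.3022769627609334
front len 0.24575686273209843 yaw 0.3055001151280159
bay w 0.07191681115047265 0.2979931954141031
centre [0.5154 0.3006 0.008 ] bayrear mid [0.607  0.2682 0.008 ]
```

The garage yaw comes out at 0.302 from three separate edges, and the bay centre at about (0.534, 0.249). That agrees between the base plate and the bay lines. Now I'll place the car.

```bash
python3 - <<'E'
from h import *
tgt(.534,.249,.10,.302)
E
```

```text
pos [0.4726 0.2366 0.2951] yaw 0.226 -> row [0.1261, 0.003, 0.3901, -0.0241] t 6.9
```

Emit:
{"op": "step_arm", "data": {
  "moves": [0.126, 0.003, 0.2, -0.024, 0.3, 0.126, 0.003, 0.39, -0.024, 0.3, 0.126, 0.003, 0.39, -0.024, 0.3, 0.126, 0.003, 0.39, -0.024, 0.3, 0.126, 0.003, 0.39, -0.024, 0.3]
}}

```text
clock: 7.4
position: [0.5314, 0.2463, 0.0948]
ee_rot: [0.001, 0.989, 0.149, -0.006]
contact_force: [-1.4, 0.3, -1.8]
width: 0.0428
```

```bash
python3 - <<'E'
from h import *
s=st(); print(s["contact_force"],s["width"])
tgt(.534,.249,.03,.302)
E
```

```text
[-1.37878754  0.26646759 -1.82642263] 0.04277466714860513
pos [0.5314 0.2463 0.0948] yaw 0.298 -> row [0.0081, -0.0038, 0.1295, -0.0012] t 7.4
```

Emit:
{"op": "step_arm", "data": {
  "moves": [0.008, -0.004, 0.07, 0, 0.3, 0.008, -0.004, 0.11, 0, 0.3, 0.008, -0.004, 0.125, 0, 0.3, 0.008, -0.004, 0.13, 0, 0.3, 0.008, -0.004, 0.13, 0, 0.3]
}}

```text
clock: 7.9
position: [0.5391, 0.2525, 0.0372]
ee_rot: [-0.0, 0.989, 0.149, 0.001]
contact_force: [0.1, 0.5, -1.3]
width: 0.0429
```

Emit:
{"op": "step_arm", "data": {
  "moves": [0, 0, 0.01, 0, 0.3, 0, 0, 0.016, 0, 0.3, 0, 0, 0.016, 0, 0.3]
}}

```text
clock: 8.2
position: [0.5382, 0.2527, 0.0278]
ee_rot: [0.0, 0.989, 0.15, 0.0]
contact_force: [-1.0, 0.3, -2.1]
width: 0.0427
```

Emit:
{"op": "step_arm", "data": {
  "moves": [0, 0, 0.004, 0, 0.3, 0, 0, 0.005, 0, 0.3]
}}

```text
clock: 8.4
position: [0.5383, 0.2527, 0.0275]
ee_rot: [0.0, 0.989, 0.15, 0.0]
contact_force: [-4.8, -1.9, 15.7]
width: 0.0429
```

Contact, at 15.7 N upward. I'll open and retreat straight up.

Emit:
{"op": "step_arm", "data": {
  "moves": [0, 0, 0, 0, -0.55, 0, 0, 0, 0, -0.55, 0, 0, 0, 0, -0.55, 0, 0, 0, 0, -0.55]
}}

```text
clock: 8.8
position: [0.5382, 0.2527, 0.025]
ee_rot: [0.0, 0.989, 0.15, -0.0]
contact_force: [-0.4, 0.6, -0.4]
width: 0.066
```

Emit:
{"op": "step_arm", "data": {
  "moves": [0, 0, -0.1, 0, -0.55, 0, 0, -0.2, 0, -0.55, 0, 0, -0.3, 0, -0.55, 0, 0, -0.4, 0, -0.55, 0, 0, -0.4, 0, -0.55]
}}

```text
clock: 9.3
position: [0.5423, 0.2541, 0.2332]
ee_rot: [-0.001, 0.989, 0.15, 0.008]
contact_force: [0.1, -0.4, 0.7]
width: 0.0661
```

```bash
python3 - <<'E'
from h import *
s=st(); print(s["contact_force"],s["width"])
f,K,C=save("w4","wrist"); g=f.copy()
for z in (.023,.039): print(redrect(g,K,C,z))
tgt(.50,.20,.29,.302)
E
```

```text
[ 0.11733863 -0.3544148   0.74464964] 0.06610442890407896
(((537.7262573242188, 252.3095703125), (107.14789581298828, 43.9633674621582), 16.83559226989746), array([ 299,  129,   41,   92, 2795], dtype=int32), array([317.4765653 , 177.38389982]))
(((541.7078247070312, 253.54812622070312), (102.10579681396484, 41.89457321166992), 16.83559226989746), array([ 299,  129,   41,   92, 2795], dtype=int32), array([317.4765653 , 177.38389982]))
pos [0.5405 0.2535 0.2294] yaw 0.301 -> row [-0.1079, 0.0782, -0.1221, -0.0005] t 9.35
```

View pics/w4.png

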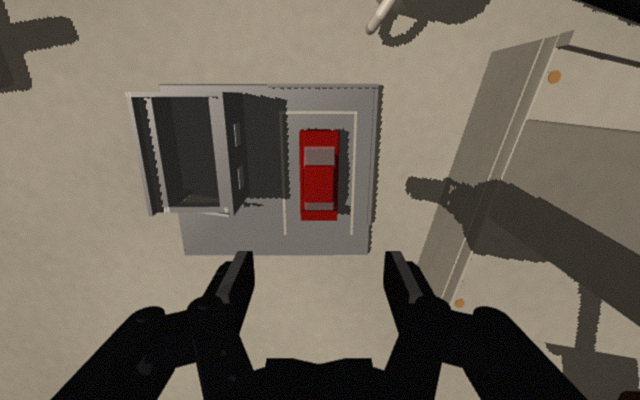

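The car stands upright and lined up in the bay at about (0.539, 0.253), between the white lines. Next is a close look at the house rim in both views, to locate the roof seat.

```bash
python3 - <<'E'
from h import *
a=load("w3")[0][5:155,130:280]; b=load("w4")[0][80:230,115:265]
o=np.hstack([cv2.resize(a,(400,400),interpolation=cv2.INTER_CUBIC),cv2.resize(b,(400,400),interpolation=cv2.INTER_CUBIC)])
cv2.imwrite("pics/crop3.png",cv2.convertScaleAbs(o,alpha=1.4))
E
```

```text
(no output)
```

View pics/crop3.png

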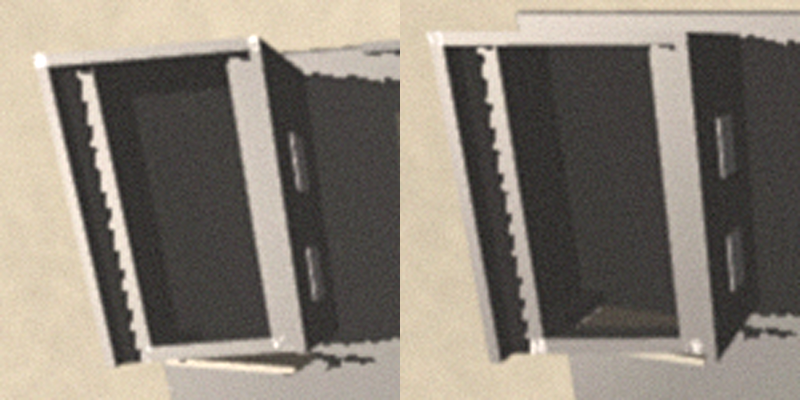

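```bash
python3 - <<'E'
from h import *
np.set_printoptions(precision=4,suppress=True)
f3,K3,C3=load("w3"); f4,K4,C4=load("w4"); k=150/400
A={"RL":(36,57),"RR":(258,40),"FL":(112,362),"FR":(305,352),"iRL":(48,68)}; B={"RL":(429,34),"RR":(687,33),"FL":(493,361),"FR":(715,359),"iRL":(440,46)}
P={}
for n in A:
    a=np.array([130+A[n][0]*k,5+A[n][1]*k]); b=np.array([115+(B[n][0]-400)*k,80+B[n][1]*k])
    t,e=tri([(K3,C3,a),(K4,C4,b)]); p3=onz(K3,C3,a,.082)[0,:2]; p4=onz(K4,C4,b,.082)[0,:2]
    P[n]=(p3,p4); print(n,"tri",t,np.round(e,1),p3,p4)
for j in (0,1):
    q={n:P[n][j] for n in P}
    sid=[np.arctan2(*(q["R"+s]-q["F"+s])[::-1]) for s in "LR"]; wid=[np.linalg.norm(q[a+"L"]-q[a+"R"]) for a in "RF"]; ln=[np.linalg.norm(q["R"+s]-q["F"+s]) for s in "LR"]
    cr=(q["FL"]-q["FR"]); cr2=q["RL"]-q["RR"]; y=[np.arctan2(v[1],v[0])-np.pi/2 for v in (cr,cr2)]
    print("yaw",np.round(sid+y,3),"w",np.round(wid,4),"l",np.round(ln,4))
    yw=.302; fm=(q["FL"]+q["FR"])/2; rm=(q["RL"]+q["RR"])/2; ux=np.array([np.cos(yw),np.sin(yw)]); print("seat from front",fm+.032*ux,"from rear",rm-.084*ux)
# base from w4
q=onz(K4,C4,[(185,254),(368,254),(380,86)],.008)[:,:2]; print(q,(q[0]+q[2])/2)
E
```

```text
RL tri [0.575  0.4383 0.0828] [0.3 0.4] [0.575  0.4384] [0.5749 0.439 ]
RR tri [0.5996 0.3602 0.0774] [0.1 0.1] [0.599 0.359] [0.5999 0.3588]
FL tri [0.469  0.4011 0.0876] [0.6 0.6] [0.4676 0.4029] [0.4658 0.4042]
FR tri [0.4888 0.3265 0.0776] [0.3 0.3] [0.4897 0.3253] [0.4908 0.326 ]
iRL tri [0.5723 0.4339 0.0832] [0.7 0.8] [0.5723 0.4339] [0.5721 0.4352]
yaw [0.319 0.299 0.278 0.294] w [0.083  0.0807] l [0.1131 0.1144]
seat from front [0.5092 0.3736] from rear [0.5068 0.3737]
yaw [0.309 0.292 0.309 0.303] w [0.084  0.0821] l [0.1145 0.114 ]
seat from front [0.5089 0.3746] from rear [0.5072 0.374 ]
[[0.3838 0.3866]
 [0.4539 0.1593]
 [0.6511 0.2174]] [0.5174 0.302 ]
```

The four rim corners triangulate to a mean height of 0.081 m (expected 0.082), with widths of 81–84 mm. The seat comes out at about (0.508, 0.3735), yaw 0.302, and the base plate gives the same. Back to the shelf to slide the panel.

```bash
python3 - <<'E'
from h import *
tgt(.42,.04,.28,1.665)
E
```

```text
pos [0.5405 0.2535 0.2294] yaw 0.301 -> row [-0.3556, 0.3365, -0.1044, -0.4343] t 9.35
```

Emit:
{"op": "step_arm", "data": {
  "moves": [-0.356, 0.337, -0.104, -0.434, -0.9, -0.356, 0.337, -0.104, -0.434, -0.9, -0.356, 0.337, -0.104, -0.434, -0.9, -0.356, 0.337, -0.104, -0.434, -0.9, -0.356, 0.337, -0.104, -0.434, -0.9]
}}

```text
clock: 9.85
position: [0.4219, 0.0474, 0.2735]
ee_rot: [-0.001, 0.872, 0.489, -0.001]
contact_force: [0.3, -0.7, 0.1]
width: 0.081
```

```bash
python3 - <<'E'
from h import *
tgt(.48,-.197,.25,1.665)
E
```

```text
pos [0.4219 0.0474 0.2735] yaw 1.023 -> row [-0.3566, 0.3539, 0.0468, -0.2044] t 9.85
```

Emit:
{"op": "step_arm", "data": {
  "moves": [-0.357, 0.354, 0.047, -0.204, -0.9, -0.357, 0.354, 0.047, -0.204, -0.9, -0.357, 0.354, 0.047, -0.204, -0.9, -0.357, 0.354, 0.047, -0.204, -0.9, -0.357, 0.354, 0.047, -0.204, -0.9]
}}

```text
clock: 10.35
position: [0.474, -0.1712, 0.2521]
ee_rot: [-0.001, 0.674, 0.739, -0.0]
contact_force: [0.3, -0.8, 0.8]
width: 0.0809
```

Emit:
{"op": "step_arm", "data": {
  "moves": [0, 0, 0, 0, -0.9, 0, 0, 0, 0, -0.9]
}}

```text
clock: 10.55
position: [0.4739, -0.1705, 0.2518]
ee_rot: [-0.002, 0.677, 0.736, -0.0]
contact_force: [0.6, 0.0, 0.3]
width: 0.0808
```

```bash
python3 - <<'E'
from h import *
np.set_printoptions(precision=4,suppress=True)
print(st()["width"]); f,K,C=save("w5","wrist")
tgt(.48,-.197,.15,1.665); tgt(.525,-.193,.15,1.665)
q=proj(K,C,[[.5625,-.1557,.103],[.5659,-.2246,.103],[.7242,-.2187,.103],[.7209,-.1517,.103],[.5635,-.19,.103]]); print(q.round(1))
g=cv2.cvtColor(f,cv2.COLOR_BGR2GRAY); u,v=q[4].astype(int); print(u,v,g[v,u-15:u+16].tolist())
E
```

```text
0.08075181151085212
pos [ 0.4739 -0.1695  0.2523] yaw 1.656 -> row [-0.0563, 0.0081, 0.2044, -0.0029] t 10.6
pos [ 0.4739 -0.1695  0.2523] yaw 1.656 -> row [-0.056, 0.0985, 0.2041, -0.0029] t 10.6
[[413.8 177.5]
 [404.6 243.4]
 [560.  250. ]
 [580.6 186.9]
 [408.3 211.5]]
408 211 [152, 158, 157, 155, 157, 153, 156, 152, 159, 151, 153, 154, 157, 154, 118, 76, 89, 99, 101, 102, 101, 100, 100, 99, 100, 98, 99, 97, 100, 99, 100]
```

Emit:
{"op": "step_arm", "data": {
  "moves": [-0.056, 0.008, 0.1, -0.003, -0.9, -0.056, 0.008, 0.2, -0.003, -0.9, -0.056, 0.03, 0.225, -0.003, -0.9, -0.056, 0.106, 0.225, -0.003, -0.9, -0.056, 0.106, 0.225, -0.003, -0.9]
}}

```text
clock: 11.1
position: [0.5333, -0.1915, 0.1404]
ee_rot: [0.001, 0.671, 0.741, 0.001]
contact_force: [0.5, 0.1, 0.8]
width: 0.0813
```

Emit:
{"op": "step_arm", "data": {
  "moves": [0, 0, 0.03, 0, -0.9, 0, 0, 0.056, 0, -0.9, 0, 0, 0.056, 0, -0.9]
}}

```text
clock: 11.4
position: [0.5281, -0.1914, 0.1116]
ee_rot: [-0.002, 0.672, 0.741, -0.001]
contact_force: [0.1, -0.4, -0.3]
width: 0.0813
```

```bash
python3 - <<'E'
from h import *
s=st(); print(s["contact_force"],s["width"]);tgt(.529,-.193,.104,1.665); save("w6","wrist")
E
```

```text
[ 0.067662   -0.36709634 -0.29043509] 0.08131126234578503
pos [ 0.5281 -0.1914  0.1116] yaw 1.668 -> row [-0.0034, 0.0016, 0.0151, 0.001] t 11.4
```

Emit:
{"op": "step_arm", "data": {
  "moves": [0, 0, 0.006, 0, -0.9, 0, 0, 0.012, 0, -0.9, 0, 0, 0.012, 0, -0.9]
}}

```text
clock: 11.75
position: [0.5298, -0.1933, 0.1074]
ee_rot: [0.0, 0.672, 0.74, -0.0]
contact_force: [0.0, -0.0, 0.4]
width: 0.0809
```

Emit:
{"op": "step_arm", "data": {
  "moves": [0, 0, 0.006, 0, -0.9, 0, 0, 0.006, 0, -0.9]
}}

```text
clock: 11.95
position: [0.5304, -0.1936, 0.1055]
ee_rot: [0.001, 0.672, 0.74, 0.0]
contact_force: [-2.1, -0.1, 6.1]
width: 0.0809
```

Emit:
{"op": "step_arm", "data": {
  "moves": [0, 0, 0.004, 0, -0.9, 0, 0, 0.004, 0, -0.9]
}}

```text
clock: 12.15
position: [0.5305, -0.1937, 0.1053]
ee_rot: [0.001, 0.672, 0.74, 0.0]
contact_force: [-4.9, 1.8, 15.9]
width: 0.0811
```

Contact on the panel, 16 N. I'll drag it out along −tool y in short stages.

Emit:
{"op": "step_arm", "data": {
  "moves": [0, -0.012, 0, 0, -0.9, 0, -0.028, 0, 0, -0.9, 0, -0.044, 0, 0, -0.9, 0, -0.06, 0, 0, -0.9, 0, -0.076, 0, 0, -0.9]
}}

```text
clock: 12.65
position: [0.4921, -0.1971, 0.1025]
ee_rot: [0.001, 0.672, 0.74, 0.0]
contact_force: [0.9, -0.7, 1.8]
width: 0.0809
```

```bash
python3 - <<'E'
from h import *
np.set_printoptions(precision=4,suppress=True)
s=st(); print(s["contact_force"]); f,K,C=save("w7","wrist"); g=cv2.cvtColor(cv2.GaussianBlur(f,(0,0),.7),cv2.COLOR_BGR2GRAY)
d=np.array([-.038,-.0036,0]); 
for n,sh in (("expected",d),("unmoved",0*d)):
    print(n,proj(K,C,np.array([[.5625,-.1557,.103],[.5659,-.2246,.103],[.7242,-.2187,.103],[.7209,-.1517,.103]])+sh).round(0).tolist())
cv2.imwrite("pics/w7.png",f)
E
```

```text
[ 0.8792 -0.6895  1.7672]
expected [[397.0, 208.0], [380.0, 331.0], [675.0, 345.0], [738.0, 230.0]]
unmoved [[482.0, 208.0], [453.0, 331.0], [747.0, 344.0], [821.0, 230.0]]
```

View pics/w7.png

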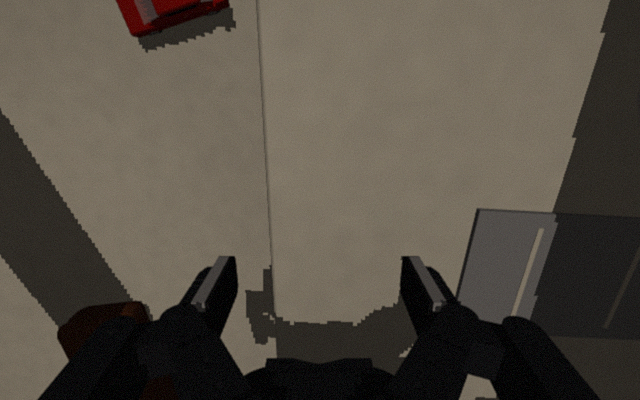

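The fingertip slipped off the near edge. The panel's corner is at (477,208) against 482 if it had not moved, so the panel only shifted about 2 mm. Both it and the car's former spot are clear. I'll find where the fingertip really is and press farther in.

```bash
python3 - <<'E'
from h import *
np.set_printoptions(precision=4,suppress=True)
f,K,C=load("w7"); T=tool()
p=onz(K,C,[(402,257),(412,257),(430,265),(443,303),(455,305),(237,258),(222,257)],.100); print(((p-T[:3,3])@T[:3,:3]))
print("panel near corner",onz(K,C,[(477,208),(459,290)],.103)); s=st(); print(T[:3,3])
g=cv2.cvtColor(f,cv2.COLOR_BGR2GRAY)
for r in (262,275,290,300): print(r,g[r,395:480:2].tolist())
E
```

```text
[[ 0.0078  0.0426  0.0026]
 [ 0.0078  0.0474  0.0026]
 [ 0.0033  0.0567  0.0026]
 [-0.0192  0.0661  0.0026]
 [-0.0204  0.0725  0.0026]
 [ 0.0074 -0.0376  0.0025]
 [ 0.0079 -0.0449  0.0025]]
panel near corner [[ 0.5604 -0.1559  0.103 ]
 [ 0.563  -0.1994  0.103 ]]
[ 0.4909 -0.1972  0.1026]
262 [110, 111, 112, 101, 0, 3, 1, 17, 21, 68, 61, 67, 65, 67, 102, 119, 109, 110, 115, 110, 112, 114, 114, 110, 111, 114, 109, 112, 111, 115, 112, 115, 111, 116, 73, 23, 74, 80, 78, 77, 78, 76, 80]
275 [107, 112, 108, 32, 0, 2, 12, 8, 0, 8, 13, 7, 49, 68, 65, 59, 70, 63, 26, 7, 14, 6, 20, 105, 117, 113, 112, 114, 114, 109, 111, 116, 107, 27, 43, 79, 75, 76, 78, 76, 76, 77, 80]
290 [112, 111, 66, 1, 0, 1, 2, 1, 8, 3, 2, 2, 1, 4, 11, 8, 54, 64, 65, 61, 66, 64, 50, 3, 6, 13, 1, 21, 96, 114, 106, 36, 44, 78, 77, 77, 75, 79, 77, 79, 82, 79, 77]
300 [112, 106, 39, 38, 20, 2, 5, 4, 6, 0, 6, 13, 4, 0, 1, 2, 3, 12, 9, 63, 62, 61, 63, 38, 58, 51, 2, 3, 4, 7, 0, 39, 73, 80, 78, 76, 79, 78, 80, 80, 72, 78, 79]
```

Emit:
{"op": "step_arm", "data": {
  "moves": [0, 0, -0.03, 0, -0.9, 0.004, 0.04, -0.03, 0, -0.9, 0.004, 0.099, -0.03, 0, -0.9, 0.004, 0.099, -0.021, 0, -0.9, 0.004, 0.099, -0.02, 0, -0.9]
}}

```text
clock: 13.2
position: [0.54, -0.1897, 0.111]
ee_rot: [-0.002, 0.672, 0.74, -0.001]
contact_force: [-0.3, -0.0, 0.8]
width: 0.0811
```

Emit:
{"op": "step_arm", "data": {
  "moves": [0, 0, 0.01, 0, -0.9, 0, 0, 0.012, 0, -0.9, 0, 0, 0.014, 0, -0.9, 0, 0, 0.016, 0, -0.9]
}}

```text
clock: 13.6
position: [0.5398, -0.1899, 0.1055]
ee_rot: [-0.001, 0.672, 0.74, -0.0]
contact_force: [-6.2, 1.2, 13.0]
width: 0.0812
```

Emit:
{"op": "step_arm", "data": {
  "moves": [0, 0, 0.003, 0, -0.9, 0, 0, 0.003, 0, -0.9, 0, -0.004, 0.003, 0, -0.9, 0, -0.008, 0.003, 0, -0.9, 0, -0.014, 0.003, 0, -0.9]
}}

```text
clock: 14.1
position: [0.5374, -0.1912, 0.1052]
ee_rot: [0.004, 0.673, 0.74, 0.002]
contact_force: [4.5, 1.6, 6.6]
width: 0.0813
```

```bash
cat >> h.py <<'E'
def edgecol(f,K,C,y=-.17,z=.103,xs=(.40,.62)):
    "near edge of the grey plate along the line y=const: the strongest light-to-grey step"
    x=np.linspace(*xs,880); uv=proj(K,C,np.c_[x,np.full_like(x,y),np.full_like(x,z)]).astype(np.float32)
    g=cv2.cvtColor(cv2.GaussianBlur(f,(0,0),1),cv2.COLOR_BGR2GRAY); v=cv2.remap(g,uv[:,:1],uv[:,1:],1).ravel().astype(int); return x,v
E
python3 - <<'E'
from h import *
s=st(); print(s["contact_force"],s["position"]); f,K,C=save("w8","wrist"); x,v=edgecol(f,K,C,-.165,xs=(.53,.60)); print([(round(a,4),b) for a,b in zip(x[::24],v[::24])])
E
```

```text
[4.52047847 1.5549705  6.61916691] [ 0.5374327  -0.19123355  0.10518014]
[(np.float64(0.53), np.int64(130)), (np.float64(0.5319), np.int64(129)), (np.float64(0.5338), np.int64(131)), (np.float64(0.5357), np.int64(129)), (np.float64(0.5376), np.int64(129)), (np.float64(0.5396), np.int64(129)), (np.float64(0.5415), np.int64(130)), (np.float64(0.5434), np.int64(131)), (np.float64(0.5453), np.int64(131)), (np.float64(0.5472), np.int64(131)), (np.float64(0.5491), np.int64(130)), (np.float64(0.551), np.int64(130)), (np.float64(0.5529), np.int64(131)), (np.float64(0.5548), np.int64(131)), (np.float64(0.5568), np.int64(131)), (np.float64(0.5587), np.int64(131)), (np.float64(0.5606), np.int64(117)), (np.float64(0.5625), np.int64(88)), (np.float64(0.5644), np.int64(94)), (np.float64(0.5663), np.int64(94)), (np.float64(0.5682), np.int64(92)), (np.float64(0.5701), np.int64(92)), (np.float64(0.572), np.int64(92)), (np.float64(0.574), np.int64(92)), (np.float64(0.5759), np.int64(93)), (np.float64(0.5778), np.int64(92)), (np.float64(0.5797), np.int64(93)), (np.float64(0.5816), np.int64(93)), (np.float64(0.5835), np.int64(93)), (np.float64(0.5854), np.int64(93)), (np.float64(0.5873), np.int64(93)), (np.float64(0.5892), np.int64(91)), (np.float64(0.5912), np.int64(123)), (np.float64(0.5931), np.int64(117)), (np.float64(0.595), np.int64(92)), (np.float64(0.5969), np.int64(94)), (np.float64(0.5988), np.int64(78))]
```

Emit:
{"op": "step_arm", "data": {
  "moves": [0, -0.004, 0.003, 0, -0.9, 0, -0.008, 0.005, 0, -0.9, 0, -0.012, 0.005, 0, -0.9]
}}

```text
clock: 14.45
position: [0.5353, -0.1925, 0.1047]
ee_rot: [0.008, 0.673, 0.74, 0.005]
contact_force: [6.7, 2.6, 11.5]
width: 0.0816
```

```bash
cat >> h.py <<'E'
def near(f,K,C,y=-.165,xs=(.40,.585)):
    x,v=edgecol(f,K,C,y,xs=xs); d=np.convolve(v,np.r_[np.ones(12),-np.ones(12)],"same")[15:-15]; i=np.argmin(d)+15; return round(x[i],4),int(d[i-15])
E
python3 - <<'E'
from h import *
s=st(); print(s["contact_force"],s["position"],s["ee_rot"]); f,K,C=save("w9","wrist"); print([near(f,K,C,y,(.53,.585)) for y in (-.16,-.165,-.17)])
E
```

```text
[ 6.73822316  2.5717567  11.51181838] [ 0.53527013 -0.19249615  0.10474765] [0.00769749 0.67285404 0.73972099 0.00458695]
[(np.float64(0.559), -396), (np.float64(0.5592), -379), (np.float64(0.5594), -356)]
```

Emit:
{"op": "step_arm", "data": {
  "moves": [0, -0.006, 0.002, 0, -0.9, 0, -0.012, 0.003, 0, -0.9, 0, -0.018, 0.003, 0, -0.9, 0, -0.024, 0.003, 0, -0.9]
}}

```text
clock: 14.9
position: [0.5257, -0.1955, 0.1045]
ee_rot: [0.011, 0.673, 0.74, 0.005]
contact_force: [9.4, 1.3, 13.5]
width: 0.081
```

```bash
python3 - <<'E'
from h import *
s=st(); print(s["contact_force"],s["position"],s["ee_rot"]); f,K,C=save("w9","wrist"); print([near(f,K,C,y,(.50,.578)) for y in (-.16,-.165,-.17)])
E
```

```text
[ 9.37926784  1.34692901 13.52086627] [ 0.52566967 -0.19550774  0.10447213] [0.01093484 0.67299457 0.73954964 0.00500748]
[(np.float64(0.5503), -127), (np.float64(0.5503), -428), (np.float64(0.5508), -442)]
```

The panel is now following the finger, so I'll continue.

Emit:
{"op": "step_arm", "data": {
  "moves": [0, -0.008, 0.001, 0, -0.9, 0, -0.016, 0.001, 0, -0.9, 0, -0.024, 0.001, 0, -0.9, 0, -0.032, 0.001, 0, -0.9, 0, -0.04, 0.001, 0, -0.9]
}}

```text
clock: 15.45
position: [0.5067, -0.1981, 0.1044]
ee_rot: [0.012, 0.673, 0.739, 0.005]
contact_force: [10.3, 1.1, 15.2]
width: 0.0811
```

Emit:
{"op": "step_arm", "data": {
  "moves": [0, -0.008, 0, 0, -0.9, 0, -0.016, 0, 0, -0.9, 0, -0.024, 0, 0, -0.9, 0, -0.032, 0, 0, -0.9, 0, -0.04, 0, 0, -0.9]
}}

```text
clock: 15.95
position: [0.487, -0.2003, 0.1043]
ee_rot: [0.012, 0.673, 0.739, 0.005]
contact_force: [11.4, 0.3, 15.4]
width: 0.0809
```

```bash
python3 - <<'E'
from h import *
s=st(); print(s["contact_force"],s["position"],s["ee_rot"]); f,K,C=save("w10","wrist"); print([near(f,K,C,y,(.46,.55)) for y in (-.16,-.165,-.17,-.175)])
E
```

```text
[11.3664023   0.26351729 15.41943216] [ 0.48698238 -0.20031332  0.10434096] [0.01246836 0.67320439 0.73933356 0.00512634]
[(np.float64(0.4657), -157), (np.float64(0.4661), -161), (np.float64(0.512), -455), (np.float64(0.5124), -437)]
```

Emit:
{"op": "step_arm", "data": {
  "moves": [0, -0.009, 0, 0, -0.9, 0, -0.018, 0, 0, -0.9, 0, -0.027, 0, 0, -0.9, 0, -0.036, 0, 0, -0.9, 0, -0.045, 0, 0, -0.9]
}}

```text
clock: 16.5
position: [0.4648, -0.2029, 0.1043]
ee_rot: [0.013, 0.673, 0.739, 0.005]
contact_force: [11.0, 1.4, 17.3]
width: 0.0811
```

Emit:
{"op": "step_arm", "data": {
  "moves": [0, -0.009, 0, 0, -0.9, 0, -0.018, 0, 0, -0.9, 0, -0.027, 0, 0, -0.9, 0, -0.036, 0, 0, -0.9, 0, -0.044, 0, 0, -0.9]
}}

```text
clock: 17.0
position: [0.443, -0.2053, 0.1043]
ee_rot: [0.013, 0.673, 0.739, 0.005]
contact_force: [11.9, 0.5, 18.3]
width: 0.0812
```

```bash
python3 - <<'E'
from h import *
s=st(); print(s["contact_force"],s["position"],s["ee_rot"]); f,K,C=save("w11","wrist"); print([near(f,K,C,y,(.43,.50)) for y in (-.16,-.165,-.17,-.175)])
E
```

```text
[11.94331933  0.53104615 18.34535986] [ 0.44304455 -0.20531488  0.10432109] [0.0131987  0.67342281 0.73912415 0.00479659]
[(np.float64(0.4549), -519), (np.float64(0.4552), -524), (np.float64(0.4554), -532), (np.float64(0.4556), -526)]
```

Emit:
{"op": "step_arm", "data": {
  "moves": [0, 0, -0.02, 0, -0.9, 0, 0, -0.06, 0, -0.9, 0, 0.06, -0.06, 0, -0.9, 0, 0.12, -0.06, 0, -0.9, 0, 0.12, -0.06, 0, -0.9]
}}

```text
clock: 17.55
position: [0.4947, -0.1953, 0.1286]
ee_rot: [0.001, 0.672, 0.741, 0.001]
contact_force: [-0.2, -0.3, 0.1]
width: 0.0814
```

```bash
python3 - <<'E'
from h import *
s=st(); print(s["contact_force"],s["position"],s["ee_rot"]); f,K,C=save("w12","wrist"); cv2.imwrite("pics/w12.png",f)
for y in (-.15,-.16,-.17,-.18):
    x,v=edgecol(f,K,C,y,xs=(.43,.54)); print(y,[(int(a*1000),int(b)) for a,b in zip(x[::32],v[::32])])
tgt(.502,-.198,.115,1.668)
E
```

```text
[-0.20105638 -0.30715543  0.08419952] [ 0.49466672 -0.19528988  0.12860621] [1.27490169e-03 6.71914987e-01 7.40627014e-01 5.00179559e-04]
-0.15 [(430, 123), (434, 119), (438, 120), (442, 120), (446, 120), (450, 119), (454, 118), (458, 119), (462, 119), (466, 107), (470, 136), (474, 135), (478, 133), (482, 132), (486, 131), (490, 131), (494, 132), (498, 130), (502, 131), (506, 129), (510, 130), (514, 130), (518, 128), (522, 129), (526, 130), (530, 130), (534, 129), (538, 128)]
-0.16 [(430, 122), (434, 122), (438, 123), (442, 121), (446, 122), (450, 121), (454, 120), (458, 120), (462, 119), (466, 113), (470, 131), (474, 132), (478, 133), (482, 131), (486, 130), (490, 131), (494, 131), (498, 130), (502, 129), (506, 131), (510, 129), (514, 128), (518, 129), (522, 127), (526, 128), (530, 128), (534, 128), (538, 128)]
-0.17 [(430, 124), (434, 123), (438, 122), (442, 122), (446, 123), (450, 122), (454, 120), (458, 119), (462, 118), (466, 118), (470, 104), (474, 97), (478, 84), (482, 81), (486, 79), (490, 82), (494, 84), (498, 86), (502, 87), (506, 87), (510, 87), (514, 86), (518, 87), (522, 88), (526, 87), (530, 89), (534, 87), (538, 86)]
-0.18 [(430, 126), (434, 125), (438, 124), (442, 121), (446, 122), (450, 124), (454, 120), (458, 120), (462, 121), (466, 119), (470, 90), (474, 87), (478, 88), (482, 88), (486, 87), (490, 88), (494, 87), (498, 103), (502, 87), (506, 87), (510, 87), (514, 87), (518, 88), (522, 87), (526, 88), (530, 88), (534, 88), (538, 88)]
pos [ 0.4922 -0.1948  0.1281] yaw 1.668 -> row [-0.0083, 0.0188, 0.0261, 0.0] t 17.6
```

View pics/w12.png

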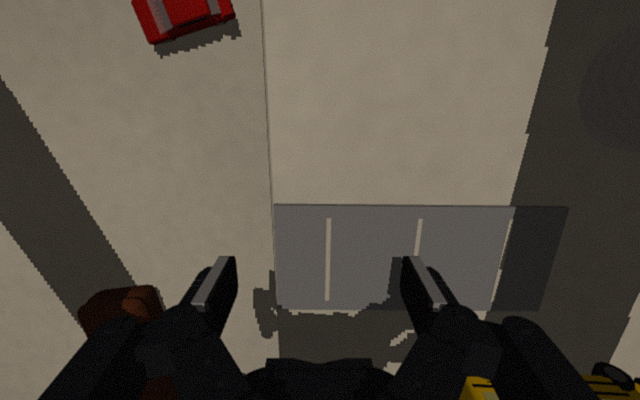

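The panel lies flat with its near end on the board's front edge. Its corners are (274,206) and (280,310) near, (567,207) and (540,310) far. It needs about 40 mm more, with the finger pressing near its middle.

```bash
python3 - <<'E'
from h import *
np.set_printoptions(precision=4,suppress=True)
f,K,C=load("w12")
q=onz(K,C,[(274,206),(280,310),(540,310),(567,207)],.103); print(q,q.mean(0),[np.arctan2(*(v)[1::-1]) for v in (q[2]-q[1],q[3]-q[0])],np.linalg.norm(q[0]-q[1]))
u=np.array([.9955,.0952,0]); print("depth centre",(q.mean(0)-[.4685,-.19,0])@u)
c=q.mean(0); print("tip now"); tgt(c[0]-.048+.005,c[1],.113,1.668)
E
```

```text
[[ 0.4693 -0.172   0.103 ]
 [ 0.4762 -0.2397  0.103 ]
 [ 0.6347 -0.2247  0.103 ]
 [ 0.6267 -0.1576  0.103 ]] [ 0.5517 -0.1985  0.103 ] [np.float64(0.09408885862623932), np.float64(0.09153094327255057)] 0.06803822654441173
depth centre 0.0820486846005662
tip now
pos [ 0.4922 -0.1948  0.1281] yaw 1.668 -> row [-0.0106, 0.0321, 0.0301, 0.0] t 17.6
```

Emit:
{"op": "step_arm", "data": {
  "moves": [-0.01, 0.032, 0.015, 0, -0.9, -0.01, 0.032, 0.03, 0, -0.9, -0.01, 0.032, 0.034, 0, -0.9, -0.01, 0.032, 0.04, 0, -0.9, -0.01, 0.032, 0.046, 0, -0.9]
}}

```text
clock: 18.1
position: [0.5079, -0.1984, 0.1054]
ee_rot: [-0.0, 0.672, 0.74, -0.0]
contact_force: [-6.1, 2.6, 21.1]
width: 0.0813
```

Emit:
{"op": "step_arm", "data": {
  "moves": [0, 0, 0.002, 0, -0.9, 0, 0, 0.002, 0, -0.9]
}}

```text
clock: 18.3
position: [0.5078, -0.1984, 0.1055]
ee_rot: [0.0, 0.672, 0.74, -0.0]
contact_force: [-3.5, 0.8, 6.7]
width: 0.081
```

Emit:
{"op": "step_arm", "data": {
  "moves": [0, 0, 0.003, 0, -0.9, 0, -0.003, 0.006, 0, -0.9, 0, -0.007, 0.008, 0, -0.9, 0, -0.011, 0.01, 0, -0.9, 0, -0.015, 0.012, 0, -0.9]
}}

```text
clock: 18.8
position: [0.5075, -0.1985, 0.1045]
ee_rot: [0.007, 0.673, 0.74, 0.006]
contact_force: [5.2, 11.4, 29.7]
width: 0.0812
```

Emit:
{"op": "step_arm", "data": {
  "moves": [0, -0.006, 0.001, 0, -0.9, 0, -0.013, 0.002, 0, -0.9, 0, -0.02, 0.002, 0, -0.9, 0, -0.028, 0.002, 0, -0.9, 0, -0.036, 0.002, 0, -0.9]
}}

```text
clock: 19.3
position: [0.4948, -0.204, 0.1042]
ee_rot: [0.013, 0.673, 0.739, 0.006]
contact_force: [12.0, 3.1, 19.5]
width: 0.0808
```

```bash
cat >> h.py <<'E'
def panel(f,K,C,gx=(.38,.66),gy=(-.30,-.10),z=.103,lo=60,hi=112):
    "rectify onto the plane z (1 px = 0.5 mm) and fit a rectangle to the grey region"
    nx=int((gx[1]-gx[0])*2000); ny=int((gy[1]-gy[0])*2000)
    X,Y=np.meshgrid(gx[0]+np.arange(nx)/2000,gy[0]+np.arange(ny)/2000); uv=proj(K,C,np.c_[X.ravel(),Y.ravel(),np.full(X.size,z)]).astype(np.float32)
    return cv2.remap(f,uv[:,0].reshape(ny,nx),uv[:,1].reshape(ny,nx),1,borderValue=(0,0,0)),gx[0],gy[0]
E
python3 - <<'E'
from h import *
s=st(); print(s["contact_force"],s["position"],s["ee_rot"]); f,K,C=save("w13","wrist")
r,_,_=panel(f,K,C); g=cv2.cvtColor(cv2.GaussianBlur(r,(0,0),1.5),cv2.COLOR_BGR2GRAY)
for y in (-.17,-.18,-.19): print(y,[(int(380+i/2),int(g[int((y+.3)*2000),i])) for i in range(70,260,8)])
E
```

```text
[12.04306202  3.07449042 19.46563711] [ 0.4947632  -0.20397933  0.10420691] [0.01336681 0.67313383 0.73937289 0.00631696]
-0.17 [(415, 119), (419, 119), (423, 117), (427, 119), (431, 119), (435, 117), (439, 119), (443, 117), (447, 119), (451, 117), (455, 116), (459, 115), (463, 114), (467, 105), (471, 120), (475, 122), (479, 122), (483, 122), (487, 121), (491, 121), (495, 122), (499, 122), (503, 121), (507, 118)]
-0.18 [(415, 119), (419, 119), (423, 118), (427, 119), (431, 119), (435, 119), (439, 120), (443, 119), (447, 117), (451, 118), (455, 114), (459, 84), (463, 84), (467, 84), (471, 84), (475, 84), (479, 84), (483, 83), (487, 84), (491, 84), (495, 84), (499, 84), (503, 83), (507, 84)]
-0.19 [(415, 119), (419, 119), (423, 120), (427, 120), (431, 119), (435, 118), (439, 118), (443, 119), (447, 119), (451, 116), (455, 115), (459, 84), (463, 85), (467, 84), (471, 84), (475, 85), (479, 84), (483, 84), (487, 116), (491, 84), (495, 84), (499, 84), (503, 84), (507, 85)]
```

Emit:
{"op": "step_arm", "data": {
  "moves": [0, -0.007, 0, 0, -0.9, 0, -0.014, 0, 0, -0.9, 0, -0.021, 0, 0, -0.9, 0, -0.028, 0, 0, -0.9, 0, -0.034, 0, 0, -0.9]
}}

```text
clock: 19.85
position: [0.4781, -0.2068, 0.1042]
ee_rot: [0.014, 0.673, 0.739, 0.006]
contact_force: [12.6, 1.4, 18.2]
width: 0.0813
```

Emit:
{"op": "step_arm", "data": {
  "moves": [0, -0.007, 0, 0, -0.9, 0, -0.014, 0, 0, -0.9, 0, -0.021, 0, 0, -0.9, 0, -0.028, 0, 0, -0.9, 0, -0.03, 0, 0, -0.9]
}}

```text
clock: 20.35
position: [0.4631, -0.2086, 0.1042]
ee_rot: [0.014, 0.673, 0.739, 0.005]
contact_force: [14.4, 1.5, 18.9]
width: 0.0809
```

```bash
python3 - <<'E'
from h import *
s=st(); print(s["contact_force"],s["position"],s["ee_rot"]); f,K,C=save("w14","wrist")
r,_,_=panel(f,K,C); g=cv2.cvtColor(cv2.GaussianBlur(r,(0,0),1.5),cv2.COLOR_BGR2GRAY)
for y in (-.18,-.19,-.20): print(y,[(int(380+i/2),int(g[int((y+.3)*2000),i])) for i in range(40,160,6)])
E
```

```text
[14.3538922   1.51628821 18.88952787] [ 0.46308947 -0.20860424  0.10420821] [0.01437119 0.67342364 0.73909673 0.00548687]
-0.18 [(400, 123), (403, 122), (406, 122), (409, 122), (412, 121), (415, 122), (418, 123), (421, 122), (424, 122), (427, 121), (430, 120), (433, 120), (436, 121), (439, 119), (442, 116), (445, 114), (448, 110), (451, 101), (454, 90), (457, 83)]
-0.19 [(400, 122), (403, 121), (406, 121), (409, 123), (412, 123), (415, 122), (418, 122), (421, 120), (424, 120), (427, 115), (430, 86), (433, 86), (436, 86), (439, 86), (442, 86), (445, 86), (448, 86), (451, 86), (454, 85), (457, 113)]
-0.2 [(400, 122), (403, 122), (406, 123), (409, 122), (412, 123), (415, 122), (418, 122), (421, 121), (424, 120), (427, 121), (430, 89), (433, 86), (436, 86), (439, 86), (442, 86), (445, 86), (448, 85), (451, 86), (454, 86), (457, 91)]
```

The near end is at x ≈ 0.428, against a shelf edge at 0.4695, so it overhangs by about 41 mm. I'll lift off and turn for the end grasp.

Emit:
{"op": "step_arm", "data": {
  "moves": [0, 0, -0.02, 0, -0.9, 0, 0, -0.08, 0, -0.9, 0, 0, -0.14, 0, -0.9, 0, -0.06, -0.19, -0.05, -0.9, 0, -0.06, -0.19, -0.1, -0.9]
}}

```text
clock: 20.9
position: [0.4193, -0.2071, 0.1953]
ee_rot: [0.001, 0.552, 0.834, -0.001]
contact_force: [-1.0, -1.7, -0.5]
width: 0.0812
```

```bash
python3 - <<'E'
from h import *
s=st(); print(s["contact_force"]); tgt(.437,-.205,.21,3.235)
E
```

```text
[-0.97983557 -1.69074589 -0.51379698]
pos [ 0.4193 -0.2071  0.1953] yaw 1.972 -> row [-0.01, 0.0342, -0.0294, -0.4019] t 20.9
```

Emit:
{"op": "step_arm", "data": {
  "moves": [-0.01, 0.034, -0.029, -0.402, -1, -0.01, 0.034, -0.029, -0.402, -1, -0.01, 0.034, -0.029, -0.402, -1, -0.01, 0.034, -0.029, -0.402, -1, -0.01, 0.034, -0.029, -0.402, -1]
}}

```text
clock: 21.4
position: [0.4377, -0.2044, 0.2065]
ee_rot: [-0.001, 0.208, 0.978, 0.0]
contact_force: [0.1, -0.7, -0.0]
width: 0.0852
```

Emit:
{"op": "step_arm", "data": {
  "moves": [0, 0, 0, -0.164, -1, 0, 0, 0, -0.164, -1, 0, 0, 0, -0.164, -1, 0, 0, 0, -0.164, -1, 0, 0, 0, -0.164, -1]
}}

```text
clock: 21.9
position: [0.4378, -0.2045, 0.2065]
ee_rot: [-0.001, -0.045, 0.999, 0.0]
contact_force: [1.0, -0.1, 0.8]
width: 0.0853
```

```bash
python3 - <<'E'
from h import *
s=st(); print(s["contact_force"],s["width"]); tgt(.437,-.205,.21,3.235)
f,K,C=save("w15","wrist"); r,_,_=panel(f,K,C); g=cv2.cvtColor(cv2.GaussianBlur(r,(0,0),1.2),cv2.COLOR_BGR2GRAY)
for x in (.435,.445,.46,.48,.50): print("x",x,[(int(-300+i/2),int(g[i,int((x-.38)*2000)])) for i in range(80,300,6)])
for y in (-.18,-.19,-.20,-.21,-.22): print("y",y,[(int(380+i/2),int(g[int((y+.3)*2000),i])) for i in range(60,140,4)])
E
```

```text
[ 0.95788365 -0.08797773  0.76535459] 0.08528647475710861
pos [ 0.4378 -0.2045  0.2065] yaw -3.051 -> row [0.0018, -0.0009, -0.007, -0.001] t 21.9
x 0.435 [(-260, 53), (-257, 52), (-254, 52), (-251, 54), (-248, 58), (-245, 64), (-242, 73), (-239, 42), (-236, 71), (-233, 88), (-230, 92), (-227, 40), (-224, 80), (-221, 98), (-218, 96), (-215, 95), (-212, 97), (-209, 99), (-206, 98), (-203, 98), (-200, 98), (-197, 98), (-194, 97), (-191, 97), (-188, 98), (-185, 98), (-182, 83), (-179, 74), (-176, 65), (-173, 68), (-170, 76), (-167, 67), (-164, 50), (-161, 49), (-158, 51), (-155, 51), (-152, 53)]
x 0.445 [(-260, 50), (-257, 52), (-254, 54), (-251, 46), (-248, 37), (-245, 39), (-242, 37), (-239, 38), (-236, 39), (-233, 36), (-230, 38), (-227, 38), (-224, 38), (-221, 92), (-218, 98), (-215, 96), (-212, 98), (-209, 97), (-206, 98), (-203, 96), (-200, 98), (-197, 96), (-194, 99), (-191, 98), (-188, 98), (-185, 98), (-182, 60), (-179, 52), (-176, 50), (-173, 52), (-170, 51), (-167, 49), (-164, 50), (-161, 51), (-158, 53), (-155, 51), (-152, 52)]
x 0.46 [(-260, 51), (-257, 49), (-254, 52), (-2
[... 1845 characters left out ...]
30), (412, 130), (414, 130), (416, 128), (418, 130), (420, 132), (422, 131), (424, 129), (426, 129), (428, 90), (430, 91), (432, 98), (434, 98), (436, 98), (438, 97), (440, 97), (442, 98), (444, 97), (446, 98), (448, 97)]
y -0.21 [(410, 129), (412, 129), (414, 130), (416, 130), (418, 130), (420, 129), (422, 129), (424, 129), (426, 129), (428, 123), (430, 78), (432, 96), (434, 98), (436, 96), (438, 97), (440, 97), (442, 97), (444, 96), (446, 97), (448, 97)]
y -0.22 [(410, 130), (412, 129), (414, 131), (416, 133), (418, 132), (420, 132), (422, 130), (424, 130), (426, 130), (428, 130), (430, 104), (432, 83), (434, 98), (436, 96), (438, 98), (440, 97), (442, 97), (444, 97), (446, 94), (448, 91)]
```

From this view the panel's yaw is 0.125 and its near-end middle is at (0.430, −0.219). The centre depth is 0.039, below the 0.05 limit, and the measured width is 68 mm. I'll grip 17 mm in from the end.

```bash
python3 - <<'E'
from h import *
tgt(.4469,-.2169,.125,3.2666)
E
```

```text
pos [ 0.438  -0.2046  0.2065] yaw -3.053 -> row [-0.0157, -0.0262, 0.1631, -0.0115] t 21.95
```

Emit:
{"op": "step_arm", "data": {
  "moves": [-0.016, -0.026, 0.05, -0.011, -1, -0.016, -0.026, 0.12, -0.011, -1, -0.016, -0.026, 0.16, -0.011, -1, -0.016, -0.026, 0.163, -0.011, -1]
}}

```text
clock: 22.35
position: [0.4457, -0.2158, 0.1227]
ee_rot: [-0.003, -0.062, 0.998, 0.002]
contact_force: [-0.2, 0.3, 0.1]
width: 0.0853
```

```bash
python3 - <<'E'
from h import *
tgt(.4469,-.2169,.092,3.2666); f,K,C=save("w16","wrist"); r,_,_=panel(f,K,C); g=cv2.cvtColor(cv2.GaussianBlur(r,(0,0),1.2),cv2.COLOR_BGR2GRAY)
for x in (.48,.50): print("x",x,[(int(-300+i/2),int(g[i,int((x-.38)*2000)])) for i in range(90,270,4)])
E
```

```text
pos [ 0.4457 -0.2158  0.1227] yaw -3.018 -> row [-0.0024, -0.0028, 0.0614, -0.0004] t 22.35
x 0.48 [(-255, 142), (-253, 143), (-251, 143), (-249, 144), (-247, 130), (-245, 107), (-243, 106), (-241, 106), (-239, 106), (-237, 106), (-235, 107), (-233, 106), (-231, 106), (-229, 107), (-227, 105), (-225, 106), (-223, 107), (-221, 106), (-219, 107), (-217, 107), (-215, 107), (-213, 106), (-211, 106), (-209, 105), (-207, 106), (-205, 107), (-203, 106), (-201, 106), (-199, 106), (-197, 107), (-195, 107), (-193, 107), (-191, 107), (-189, 107), (-187, 105), (-185, 107), (-183, 106), (-181, 107), (-179, 112), (-177, 145), (-175, 147), (-173, 147), (-171, 146), (-169, 146), (-167, 146)]
x 0.5 [(-255, 142), (-253, 143), (-251, 142), (-249, 142), (-247, 142), (-245, 116), (-243, 102), (-241, 105), (-239, 106), (-237, 106), (-235, 107), (-233, 105), (-231, 106), (-229, 106), (-227, 106), (-225, 107), (-223, 106), (-221, 105), (-219, 106), (-217, 106), (-215, 105), (-213, 107), (-211, 106), (-209, 106), (-207, 106), (-205, 105), (-203, 105), (-201, 106), (-199, 105), (-197, 106), (-195, 105), (-193, 106), (-191, 106), (-189, 105), (-187, 105), (-185, 106), (-183, 106), (-181, 105), (-179, 105), (-177, 106), (-175, 134), (-173, 146), (-171, 147), (-169, 147), (-167, 147)]
```

Emit:
{"op": "step_arm", "data": {
  "moves": [-0.002, -0.003, 0.03, 0, -1, -0.002, -0.003, 0.061, 0, -1, -0.002, -0.003, 0.061, 0, -1]
}}

```text
clock: 22.7
position: [0.4488, -0.2182, 0.0947]
ee_rot: [-0.001, -0.062, 0.998, 0.0]
contact_force: [-0.3, 0.8, 0.4]
width: 0.0856
```

Emit:
{"op": "step_arm", "data": {
  "force": 40,
  "moves": [0, 0, 0, 0, -0.2, 0, 0, 0, 0, -0.2, 0, 0, 0, 0, -0.2, 0, 0, 0, 0, -0.2, 0, 0, 0, 0, -0.2]
}}

```text
clock: 23.2
position: [0.45, -0.2189, 0.0964]
ee_rot: [0.001, -0.062, 0.998, -0.001]
contact_force: [-1.6, 0.8, 6.2]
width: 0.0665
```

Gripped: width 66.5 mm, and the gauge reads about 1 mm low. Now I'll lift gently and check before leaving.

Emit:
{"op": "step_arm", "data": {
  "force": 60,
  "moves": [0, 0, 0, 0, -0.2, 0, 0, -0.016, 0, -0.2, 0, 0, -0.04, 0, -0.2, 0, 0, -0.07, 0, -0.2, 0, 0, -0.08, 0, -0.2]
}}

```text
clock: 23.7
position: [0.4502, -0.2192, 0.1369]
ee_rot: [0.001, -0.063, 0.998, -0.001]
contact_force: [-0.3, 1.0, -0.3]
width: 0.0656
```

```bash
python3 - <<'E'
from h import *
np.set_printoptions(precision=4,suppress=True)
s=st(); print(s["contact_force"],s["moment"],s["width"],s["position"],s["ee_rot"]); f,K,C=save("w17","wrist"); T=tool()
# panel in tool frame: rectify on tool plane
g=cv2.cvtColor(cv2.GaussianBlur(f,(0,0),.8),cv2.COLOR_BGR2GRAY)
def line(pts): 
    P=(T[:3,:3]@np.array(pts).T).T+T[:3,3]; uv=proj(K,C,P).astype(np.float32); return cv2.remap(g,uv[:,:1],uv[:,1:],1).ravel().astype(int),uv
for zt in (-.005,):
  for xt in (.0,-.03,-.06,-.10,-.13):
    y=np.arange(-.045,.0451,.003); v,uv=line(np.c_[np.full_like(y,xt),y,np.full_like(y,zt)]); print("xt",xt,uv[0],uv[-1],list(zip((y*1000).astype(int).tolist(),v.tolist())))
  x=np.arange(.03,-.17,-.004); v,uv=line(np.c_[x,np.full_like(x,.015),np.full_like(x,zt)]); print("along",uv[0],uv[-1],list(zip((x*1000).astype(int).tolist(),v.tolist())))
E
```

```text
[-0.2683  1.006  -0.3263] [ 0.0247  0.0427 -0.0293] 0.0655789510005069 [ 0.4502 -0.2192  0.1369] [ 0.0014 -0.0625  0.998  -0.0012]
xt 0.0 [223.2038 278.821 ] [414.6953 278.6497] [(-45, 26), (-41, 45), (-38, 19), (-35, 6), (-32, 32), (-29, 43), (-26, 44), (-23, 46), (-20, 45), (-17, 45), (-14, 44), (-11, 49), (-8, 45), (-5, 45), (-2, 45), (0, 44), (3, 43), (6, 44), (9, 45), (12, 44), (15, 45), (18, 45), (21, 44), (24, 45), (27, 45), (30, 45), (33, 21), (36, 6), (39, 29), (42, 45), (45, 19)]
xt -0.03 [229.3608 329.9859] [408.61   329.8366] [(-45, 6), (-41, 9), (-38, 45), (-35, 59), (-32, 100), (-29, 110), (-26, 112), (-23, 112), (-20, 111), (-17, 112), (-14, 112), (-11, 111), (-8, 111), (-5, 112), (-2, 113), (0, 112), (3, 113), (6, 112), (9, 111), (12, 113), (15, 112), (18, 111), (21, 112), (24, 111), (27, 111), (30, 112), (33, 112), (36, 151), (39, 66), (42, 7), (45, 7)]
xt -0.06 [234.7779 375.0025] [403.2562 374.8713] [(-45, 10), (-41, 8), (-38, 9), (-35, 9), (-32, 8), (-29, 8), (-26, 11), (-23, 10), (-20, 10), (-17, 8), (-14, 8), (-11, 9), (-8, 10), (-5, 9), (-2, 10), (0, 9), (3, 10
[... 680 characters left out ...]
0), (9, 0), (12, 0), (15, 0), (18, 0), (21, 0), (24, 0), (27, 0), (30, 0), (33, 0), (36, 0), (39, 0), (42, 0), (45, 0)]
along [353.152  220.0236] [342.2609 498.2656] [(30, 61), (26, 62), (22, 61), (18, 83), (13, 114), (9, 65), (5, 44), (1, 44), (-2, 44), (-6, 44), (-10, 46), (-13, 52), (-18, 113), (-22, 112), (-26, 112), (-30, 112), (-34, 111), (-38, 111), (-42, 111), (-46, 112), (-50, 9), (-54, 6), (-57, 9), (-62, 9), (-66, 10), (-70, 8), (-74, 7), (-78, 5), (-82, 0), (-86, 0), (-90, 0), (-94, 0), (-98, 0), (-102, 0), (-106, 0), (-110, 0), (-114, 0), (-118, 0), (-122, 0), (-126, 0), (-130, 0), (-134, 0), (-138, 0), (-142, 0), (-146, 0), (-150, 0), (-154, 0), (-158, 0), (-162, 0), (-166, 0)]
```

Across the plane 5 mm behind the TCP the plate spans 68 mm, so it is lifted and held. I'll carry it out and across to the garage.

Emit:
{"op": "step_arm", "data": {
  "moves": [0.02, 0, -0.04, 0, -0.2, 0.06, 0, -0.06, 0, -0.2, 0.11, 0, -0.08, 0, -0.2, 0.16, 0, -0.1, 0, -0.2, 0.18, 0, -0.12, 0, -0.2]
}}

```text
clock: 24.25
position: [0.3578, -0.2291, 0.1949]
ee_rot: [-0.001, -0.062, 0.998, 0.001]
contact_force: [0.2, 0.3, -0.3]
width: 0.0655
```

```bash
python3 - <<'E'
from h import *
s=st(); print(s["contact_force"],s["width"]); tgt(.37,.10,.22,3.4436); tgt(.40,.34,.22,3.4436)
E
```

```text
[ 0.18319356  0.25521541 -0.2658058 ] 0.06545247127570608
pos [ 0.3578 -0.2291  0.1949] yaw -3.017 -> row [-0.1057, 0.6501, -0.0495, -0.0566] t 24.25
pos [ 0.3578 -0.2291  0.1949] yaw -3.017 -> row [-0.2247, 1.119, -0.0492, -0.0566] t 24.25
```

Emit:
{"op": "step_arm", "data": {
  "moves": [-0.005, 0.04, -0.01, 0, -0.2, -0.015, 0.1, -0.02, 0, -0.2, -0.025, 0.17, -0.03, 0, -0.2, -0.037, 0.24, -0.04, 0, -0.2, -0.05, 0.31, -0.05, 0, -0.2]
}}

```text
clock: 24.75
position: [0.3657, -0.0715, 0.2203]
ee_rot: [0.001, -0.062, 0.998, 0.0]
contact_force: [1.3, -0.5, -0.5]
width: 0.0655
```

Emit:
{"op": "step_arm", "data": {
  "moves": [-0.011, 0.07, 0, 0, -0.2, -0.022, 0.14, 0, -0.01, -0.2, -0.033, 0.21, 0, -0.02, -0.2, -0.044, 0.28, 0, -0.03, -0.2, -0.055, 0.34, 0, -0.04, -0.2]
}}

```text
clock: 25.25
position: [0.3716, 0.1014, 0.2201]
ee_rot: [0.0, -0.126, 0.992, 0.0]
contact_force: [0.7, -1.7, -0.2]
width: 0.0656
```

```bash
python3 - <<'E'
from h import *
s=st(); print(s["contact_force"],s["width"]); tgt(.42,.346,.20,3.4436)
E
```

```text
[ 0.7242881  -1.65434737 -0.19040861] 0.06558473123523088
pos [0.3716 0.1014 0.2201] yaw -2.889 -> row [-0.2161, 0.4495, 0.0406, -0.0157] t 25.25
```

Emit:
{"op": "step_arm", "data": {
  "moves": [-0.03, 0.06, 0, -0.004, -0.2, -0.06, 0.12, 0.01, -0.008, -0.2, -0.1, 0.19, 0.02, -0.012, -0.2, -0.13, 0.26, 0.03, -0.016, -0.2, -0.16, 0.33, 0.04, -0.016, -0.2]
}}

```text
clock: 25.75
position: [0.4084, 0.2812, 0.1997]
ee_rot: [0.0, -0.15, 0.989, 0.0]
contact_force: [0.5, -0.5, -0.2]
width: 0.066
```

Emit:
{"op": "step_arm", "data": {
  "moves": [-0.025, 0.05, 0, 0, -0.2, -0.05, 0.1, 0, 0, -0.2, -0.056, 0.12, 0, 0, -0.2, -0.056, 0.12, 0, 0, -0.2, -0.056, 0.12, 0, 0, -0.2]
}}

```text
clock: 26.25
position: [0.4165, 0.3439, 0.1996]
ee_rot: [-0.001, -0.15, 0.989, -0.001]
contact_force: [0.3, 0.6, -0.9]
width: 0.0657
```

```bash
python3 - <<'E'
from h import *
np.set_printoptions(precision=4,suppress=True)
s=st(); print(s["contact_force"],s["width"]); tgt(.42,.346,.20,3.4436)
f,K,C=save("w18","wrist"); T=tool(); F,Ks,Cs=save("s18","scene"); save("t18","top")
P=[(.02,-.034,-.005),(.02,.034,-.005),(-.14,.034,-.005),(-.14,-.034,-.005)]; P=(T[:3,:3]@np.array(P).T).T+T[:3,3]
uv=proj(Ks,Cs,P); print("scene pred",uv.round(1).tolist()); u0,v0=(uv.min(0)-25).astype(int); u1,v1=(uv.max(0)+25).astype(int)
a=F[v0:v1,u0:u1]; k=380/max(a.shape[:2]); a=cv2.resize(a,None,fx=k,fy=k,interpolation=cv2.INTER_CUBIC)
for p in uv: cv2.circle(a,tuple(((p-[u0,v0])*k).astype(int)),2,(0,0,255),-1)
b=cv2.resize(f,(480,300)); o=np.zeros((680 if False else 600,800,3),np.uint8); o[:min(300,a.shape[0]),:min(400,a.shape[1])]=a[:300,:400]; o[300:600,:480]=b
Ft,Kt,Ct=load("t18"); uvt=proj(Kt,Ct,P); c=uvt.mean(0).astype(int); d=Ft[c[1]-40:c[1]+40,c[0]-50:c[0]+50].copy(); d=cv2.resize(d,(375,300),interpolation=cv2.INTER_CUBIC)
o[:300,420:795]=d; cv2.imwrite("pics/mix.png",o)
E
```

```text
[ 0.2808  0.6079 -0.9216] 0.06574481701425451
pos [0.4165 0.3439 0.1996] yaw -2.840 -> row [-0.0079, 0.002, -0.0008, -0.0002] t 26.25
scene pred [[397.2, 168.7], [408.4, 164.1], [439.1, 178.6], [427.8, 183.8]]
```

View pics/mix.png

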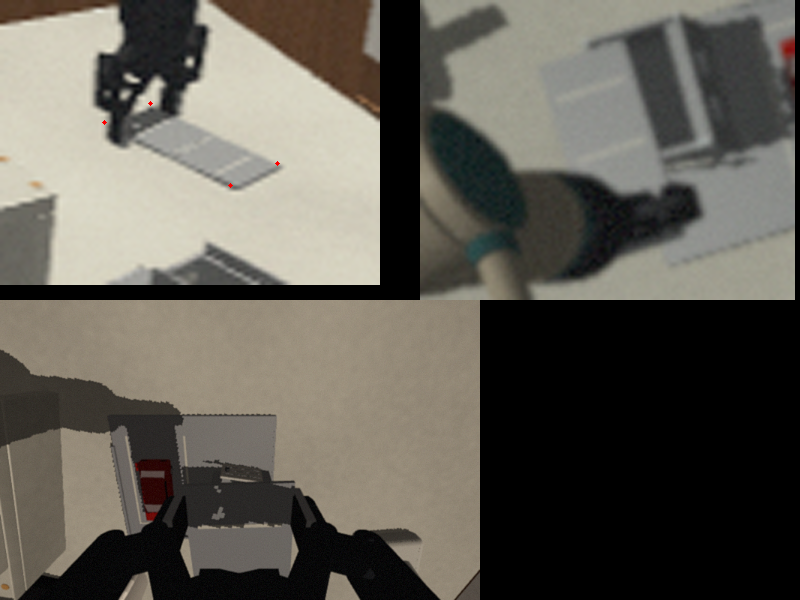

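The panel is held level: its far corners in the scene view are within about 1.5 px of where a level plate would be. The car is still in the bay, and the door is only slightly ajar below the canopy. Next I'll hover over the seat.

```bash
python3 - <<'E'
from h import *
tgt(.445,.3541,.105,3.4436)
E
```

```text
pos [0.4168 0.3434 0.2   ] yaw -2.842 -> row [-0.0603, 0.0038, 0.19, -0.0007] t 26.4
```

Emit:
{"op": "step_arm", "data": {
  "moves": [-0.03, 0.002, 0.03, 0, -0.2, -0.06, 0.004, 0.08, 0, -0.2, -0.06, 0.004, 0.13, 0, -0.2, -0.06, 0.004, 0.17, 0, -0.2, -0.06, 0.004, 0.19, 0, -0.2]
}}

```text
clock: 26.9
position: [0.4442, 0.3538, 0.1032]
ee_rot: [-0.001, -0.149, 0.989, -0.001]
contact_force: [0.1, -1.0, -0.3]
width: 0.0657
```

Emit:
{"op": "step_arm", "data": {
  "moves": [0, 0, 0, 0, -0.2, 0, 0, 0, 0, -0.2]
}}

```text
clock: 27.1
position: [0.4455, 0.3553, 0.1057]
ee_rot: [0.001, -0.15, 0.989, 0.0]
contact_force: [-0.4, -0.7, -0.4]
width: 0.0655
```

```bash
python3 - <<'E'
from h import *
np.set_printoptions(precision=4,suppress=True)
s=st(); print(s["contact_force"],s["width"]); tgt(.445,.3541,.085,3.4436)
f,K,C=save("w19","wrist"); g=cv2.cvtColor(cv2.GaussianBlur(f,(0,0),.7),cv2.COLOR_BGR2GRAY)
ux=np.array([.9547,.2975]); uy=np.array([-.2975,.9547]); S=np.array([.508,.3737])
# parapet top outer edges at y=+-42 at the house front, sample across at z=.082
for xs in (-.028,-.02,-.01):
    y=np.arange(-.06,.0601,.002); P=np.c_[S+xs*ux+y[:,None]*uy,np.full_like(y,.082)]; uv=proj(K,C,P).astype(np.float32); print(xs,uv[0],uv[-1],list(zip((y*1000).round().astype(int).tolist(),cv2.remap(g,uv[:,:1],uv[:,1:],1).ravel().tolist())))
E
```

```text
[-0.4417 -0.653  -0.3899] 0.06546922478299261
pos [0.4455 0.3553 0.1057] yaw -2.841 -> row [0.0018, -0.0021, 0.0413, -0.0005] t 27.1
-0.028 [217.3238 303.9663] [417.8782 303.5425] [(-60, 9), (-58, 9), (-56, 10), (-54, 10), (-52, 8), (-50, 6), (-48, 7), (-46, 9), (-44, 6), (-42, 9), (-40, 99), (-38, 96), (-36, 102), (-34, 111), (-32, 141), (-30, 149), (-28, 147), (-26, 148), (-24, 147), (-22, 139), (-20, 145), (-18, 145), (-16, 141), (-14, 139), (-12, 123), (-10, 107), (-8, 114), (-6, 134), (-4, 128), (-2, 106), (0, 101), (2, 129), (4, 128), (6, 125), (8, 124), (10, 122), (12, 122), (14, 121), (16, 119), (18, 119), (20, 117), (22, 116), (24, 116), (26, 114), (28, 115), (30, 115), (32, 114), (34, 114), (36, 111), (38, 111), (40, 113), (42, 63), (44, 7), (46, 8), (48, 7), (50, 4), (52, 7), (54, 17), (56, 15), (58, 10), (60, 9)]
-0.02 [218.7912 314.8836] [416.5047 314.4722] [(-60, 11), (-58, 6), (-56, 10), (-54, 8), (-52, 10), (-50, 8), (-48, 7), (-46, 7), (-44, 16), (-42, 43), (-40, 105), (-38, 111), (-36, 110), (-34, 110), (-32, 110), (-30, 110), (-28, 110), (-26, 110), (-24, 109), (-2
[... 456 characters left out ...]
20.5679 328.103 ] [414.8417 327.7064] [(-60, 6), (-58, 11), (-56, 9), (-54, 9), (-52, 8), (-50, 7), (-48, 9), (-46, 43), (-44, 44), (-42, 45), (-40, 97), (-38, 110), (-36, 110), (-34, 109), (-32, 110), (-30, 108), (-28, 110), (-26, 108), (-24, 109), (-22, 109), (-20, 110), (-18, 109), (-16, 109), (-14, 108), (-12, 110), (-10, 111), (-8, 109), (-6, 109), (-4, 109), (-2, 110), (0, 110), (2, 110), (4, 110), (6, 111), (8, 109), (10, 111), (12, 110), (14, 108), (16, 109), (18, 110), (20, 110), (22, 111), (24, 109), (26, 110), (28, 110), (30, 109), (32, 111), (34, 110), (36, 111), (38, 111), (40, 110), (42, 109), (44, 140), (46, 151), (48, 96), (50, 6), (52, 9), (54, 8), (56, 8), (58, 8), (60, 8)]
```

Emit:
{"op": "step_arm", "data": {
  "moves": [0.001, -0.002, 0.01, 0, -0.2, 0.001, -0.002, 0.02, 0, -0.2, 0.001, -0.002, 0.03, 0, -0.2, 0.001, -0.002, 0.036, 0, -0.2, 0.001, -0.002, 0.036, 0, -0.2]
}}

```text
clock: 27.65
position: [0.4444, 0.3541, 0.0862]
ee_rot: [-0.001, -0.15, 0.989, -0.0]
contact_force: [-1.1, -0.2, -0.8]
width: 0.0656
```

```bash
python3 - <<'E'
from h import *
s=st(); print(s["contact_force"],s["moment"],s["width"],s["ee_rot"]); tgt(.445,.3541,.0685,3.4436)
E
```

```text
[-1.12462972 -0.15496299 -0.79487729] [-0.04844485  0.00632391 -0.03880557] 0.06563805553952108 [-5.99785643e-04 -1.49995056e-01  9.88686516e-01 -3.11103608e-04]
pos [0.4444 0.3541 0.0862] yaw -2.840 -> row [-0.0012, -0.0003, 0.0353, -0.0003] t 27.65
```

Right over the seat. I'll lower it slowly.

Emit:
{"op": "step_arm", "data": {
  "moves": [-0.001, 0, 0.006, 0, -0.2, -0.001, 0, 0.012, 0, -0.2, -0.001, 0, 0.018, 0, -0.2, -0.001, 0, 0.022, 0, -0.2, -0.001, 0, 0.022, 0, -0.2]
}}

```text
clock: 28.15
position: [0.4451, 0.3543, 0.0754]
ee_rot: [-0.0, -0.15, 0.989, -0.0]
contact_force: [-0.2, 0.3, -0.3]
width: 0.0654
```

Emit:
{"op": "step_arm", "data": {
  "moves": [0, 0, 0.005, 0, -0.2, 0, 0, 0.008, 0, -0.2, 0, 0, 0.008, 0, -0.2]
}}

```text
clock: 28.45
position: [0.4452, 0.3544, 0.0716]
ee_rot: [-0.0, -0.15, 0.989, -0.0]
contact_force: [0.4, -1.0, -0.3]
width: 0.0657
```

Emit:
{"op": "step_arm", "data": {
  "moves": [0, 0, 0.003, 0, -0.2, 0, 0, 0.005, 0, -0.2, 0, 0, 0.005, 0, -0.2]
}}

```text
clock: 28.75
position: [0.4454, 0.3545, 0.0693]
ee_rot: [0.0, -0.15, 0.989, -0.0]
contact_force: [-0.4, 0.8, 0.5]
width: 0.0655
```

Emit:
{"op": "step_arm", "data": {
  "moves": [0, 0, 0.002, 0, -0.2, 0, 0, 0.002, 0, -0.2]
}}

```text
clock: 28.95
position: [0.4454, 0.3545, 0.0687]
ee_rot: [0.0, -0.15, 0.989, 0.0]
contact_force: [-0.6, -0.7, 3.3]
width: 0.0655
```

Contact came at z = 0.0687 (predicted 0.0684), so the panel is on the ledges. I'll release it and retreat up.

Emit:
{"op": "step_arm", "data": {
  "moves": [0, 0, 0, 0, -0.6, 0, 0, 0, 0, -1, 0, 0, 0, 0, -1, 0, 0, 0, 0, -1]
}}

```text
clock: 29.35
position: [0.4453, 0.3544, 0.0682]
ee_rot: [-0.0, -0.15, 0.989, -0.0]
contact_force: [1.0, -0.5, 0.2]
width: 0.0853
```

Emit:
{"op": "step_arm", "data": {
  "moves": [0, 0, -0.03, 0, -1, 0, 0, -0.1, 0, -1, 0, 0, -0.2, 0, -1, 0.05, 0, -0.3, 0, -1, 0.1, 0, -0.34, 0, -1]
}}

```text
clock: 29.85
position: [0.3992, 0.3406, 0.242]
ee_rot: [0.003, -0.15, 0.989, 0.001]
contact_force: [-0.5, 0.6, -1.1]
width: 0.0857
```

Emit:
{"op": "step_arm", "data": {
  "moves": [0, 0, 0, 0, -1, 0, 0, 0, 0, -1]
}}

```text
clock: 30.05
position: [0.3975, 0.3397, 0.2389]
ee_rot: [0.001, -0.15, 0.989, 0.0]
contact_force: [-0.1, 0.2, -0.0]
width: 0.0851
```

```bash
python3 - <<'E'
from h import *
np.set_printoptions(precision=4,suppress=True)
s=st(); print(s["contact_force"],s["width"],s["position"]); f,K,C=save("w20","wrist"); g=cv2.cvtColor(cv2.GaussianBlur(f,(0,0),.7),cv2.COLOR_BGR2GRAY)
ux=np.array([.9547,.2975]); uy=np.array([-.2975,.9547]); S=np.array([.508,.3737])
def smp(P): uv=proj(K,C,P).astype(np.float32); return cv2.remap(g,uv[:,:1],uv[:,1:],1,borderValue=0).ravel().tolist(),uv
for xs in (-.07,-.055,-.04,0,.03,.06):
    y=np.arange(-.05,.0501,.002); P=np.c_[S+xs*ux+y[:,None]*uy,np.full_like(y,.075)]; v,uv=smp(P); print("x",xs,uv[25],list(zip((y*1000).round().astype(int).tolist(),v)))
for ys in (-.02,0,.02):
    x=np.r_[np.arange(-.10,-.065,.002),np.arange(.06,.10,.002)]; P=np.c_[S+x[:,None]*ux+ys*uy,np.full_like(x,.075)]; v,uv=smp(P); print("y",ys,list(zip((x*1000).round().astype(int).tolist(),v)))
print(redrect(f,K,C,.023))
E
```

```text
[-0.0826  0.2239 -0.0437] 0.08514206423630165 [0.3975 0.3397 0.2389]
x -0.07 [318.5692 221.3251] [(-50, 34), (-48, 36), (-46, 34), (-44, 34), (-42, 34), (-40, 36), (-38, 34), (-36, 37), (-34, 75), (-32, 91), (-30, 91), (-28, 90), (-26, 90), (-24, 89), (-22, 91), (-20, 91), (-18, 91), (-16, 91), (-14, 91), (-12, 89), (-10, 90), (-8, 89), (-6, 91), (-4, 90), (-2, 91), (0, 92), (2, 92), (4, 92), (6, 91), (8, 90), (10, 91), (12, 92), (14, 91), (16, 92), (18, 92), (20, 90), (22, 92), (24, 93), (26, 92), (28, 92), (30, 93), (32, 91), (34, 95), (36, 96), (38, 94), (40, 97), (42, 117), (44, 122), (46, 121), (48, 122), (50, 123)]
x -0.055 [318.5924 234.3589] [(-50, 35), (-48, 35), (-46, 35), (-44, 33), (-42, 34), (-40, 35), (-38, 35), (-36, 34), (-34, 60), (-32, 90), (-30, 91), (-28, 90), (-26, 93), (-24, 96), (-22, 98), (-20, 95), (-18, 94), (-16, 98), (-14, 100), (-12, 97), (-10, 96), (-8, 103), (-6, 105), (-4, 101), (-2, 99), (0, 101), (2, 107), (4, 105), (6, 102), (8, 105), (10, 111), (12, 111), (14, 108), (16, 108), (18, 112), (20, 113), (22, 110), (24, 109), (26, 109), (28, 95), (30, 91
[... 3095 characters left out ...]
, 32), (86, 51), (88, 81), (90, 99), (92, 118), (94, 129), (96, 130), (98, 130), (100, 129)]
y 0.02 [(-100, 99), (-98, 98), (-96, 97), (-94, 98), (-92, 97), (-90, 98), (-88, 98), (-86, 84), (-84, 73), (-82, 92), (-80, 94), (-78, 93), (-76, 93), (-74, 93), (-72, 92), (-70, 90), (-68, 92), (-66, 91), (60, 90), (62, 90), (64, 89), (66, 88), (68, 88), (70, 89), (72, 90), (74, 84), (76, 61), (78, 38), (80, 31), (82, 30), (84, 33), (86, 49), (88, 80), (90, 99), (92, 116), (94, 124), (96, 126), (98, 125), (100, 125)]
(((541.4613037109375, 252.61883544921875), (101.675537109375, 50.115055084228516), 18.665481567382812), array([ 195,  215,   47,   72, 1827], dtype=int32), array([220.5359, 242.5966]))
```

The panel's near end is at −83 mm and its far end at +76.7 mm in the seat frame, so the centre x is about −3 mm. Laterally it is about +1.8 mm off, with yaw about +0.02. One more check from a second camera position, and the bystanders in the top view.

Emit:
{"op": "step_arm", "data": {
  "moves": [0.06, -0.05, -0.05, 0, -1, 0.12, -0.1, -0.1, 0, -1, 0.12, -0.1, -0.1, 0, -1, 0.12, -0.1, -0.1, 0, -1]
}}

```text
clock: 30.5
position: [0.3557, 0.274, 0.2875]
ee_rot: [-0.0, -0.149, 0.989, 0.0]
contact_force: [0.0, 0.1, 0.1]
width: 0.0853
```

```bash
python3 - <<'E'
from h import *
np.set_printoptions(precision=4,suppress=True)
ux=np.array([.9547,.2975]); uy=np.array([-.2975,.9547]); S=np.array([.508,.3737])
save("w21","wrist")
def edge(n,ys,xs,z=.075,axis=0):
    f,K,C=load(n); g=cv2.cvtColor(cv2.GaussianBlur(f,(0,0),.7),cv2.COLOR_BGR2GRAY); x=np.arange(xs[0],xs[1],.0005)
    P=np.c_[S+(x[:,None]*ux+ys*uy if axis==0 else ys*ux+x[:,None]*uy),np.full_like(x,z)]; uv=proj(K,C,P).astype(np.float32)
    v=cv2.remap(g,uv[:,:1],uv[:,1:],1).ravel().astype(float); d=np.gradient(cv2.GaussianBlur(v[None],(0,0),2).ravel()); i=np.argmax(abs(d)); return x[i],K,C,uv[i]
for nm,ys,xs,ax in (("far",0,(.066,.0825),0),("far+20",.02,(.066,.0825),0),("near+20",.02,(-.092,-.075),0),("near-20",-.02,(-.092,-.075),0),("right front",-.05,(-.042,-.026),1),("left front",-.04,(.026,.042),1)):
    a=edge("w20",ys,xs,axis=ax); b=edge("w21",ys,xs,axis=ax); p,e=tri([(a[1],a[2],a[3]),(b[1],b[2],b[3])]); print(nm,"w20 %.4f w21 %.4f"%(a[0],b[0]),"tri",p,np.round(e,2))
f,K,C=load("w21"); print("car",redrect(f,K,C,.023)[0])
a=load("top0")[0]; b,_,_=save("t21","top")
def blob(f,lo,hi,roi): 
    h=cv2.cvtColor(f,cv2.COLOR_BGR2HSV)[roi[1]:roi[3],roi[0]:roi[2]]; m=cv2.moments(cv2.inRange(h,lo,hi),True); return m["m00"],(m["m10"]/max(m["m00"],1)+roi[0]).__round__(2),(m["m01"]/max(m["m00"],1)+roi[1]).__round__(2)
for n,lo,hi,roi in (("bus",(20,130,80),(35,255,255),(365,160,410,190)),("truck",(105,130,40),(125,255,255),(280,165,315,192)),("redcar",(0,150,90),(6,255,255),(180,165,250,245))): print(n,blob(a,lo,hi,roi),blob(b,lo,hi,roi))
print(st()["contact_force"],st()["width"])
E
```

```text
far w20 0.0765 w21 0.0765 tri [0.581  0.3965 0.075 ] [0. 0.]
far+20 w20 0.0760 w21 0.0765 tri [0.5746 0.4153 0.0753] [0.16 0.14]
near+20 w20 -0.0860 w21 -0.0865 tri [0.4203 0.3676 0.0734] [0.18 0.15]
near-20 w20 -0.0830 w21 -0.0825 tri [0.4344 0.3298 0.0763] [0.18 0.15]
right front w20 -0.0340 w21 -0.0340 tri [0.4704 0.3264 0.075 ] [0. 0.]
left front w20 0.0405 w21 0.0395 tri [0.4608 0.4021 0.0693] [0.26 0.22]
car ((543.0308227539062, 252.90792846679688), (101.32616424560547, 46.62812805175781), 17.892776489257812)
bus (170.0, 385.3, 172.08) (170.0, 385.39, 172.08)
truck (73.0, 297.56, 178.42) (74.0, 297.51, 178.41)
redcar (0.0, 180.0, 165.0) (196.0, 218.16, 196.6)
[-0.1998 -0.3986  0.2764] 0.08515211839699297
```

```bash
python3 -c "
from h import *
print(job.sign_off())"
```

```text
the job is handed in; nothing more can be done
None
```

I parked the large red car in the bay and put the roof panel back on the garage house. The job is handed in at about 30.6 s of the 69 s allowed, and sign-off reported no verdict.

**Panel slide:** it took two pressed strokes. The near end then stuck out about 41 mm, with the panel centre 0.039 m behind the shelf edge (limit 0.05). I gripped it by that end and lowered it onto the ledges. It touched at tool height 0.0687 m, against 0.0684 m predicted.

**Last checks:**

| What | Measured | Allowed |
|---|---|---|
| Panel top height, near and far ends (two views) | about 75 mm (73.4–76.3), as expected | within 3 mm |
| Panel centre, lengthways | about −3.5 mm | −12 to +4 mm |
| Panel centre, sideways | about +2 mm | ±6 mm |
| Panel yaw | about 0.02 rad | 0.08 rad |
| Car, lengthways in the bay | about 8 mm | −35 to +30 mm |
| Car, sideways in the bay | about 2 mm | ±25 mm |
| Car yaw | within about 0.02 rad | 0.25 rad |

The bus and truck are unmoved in the top view. The tin was not measured at the end. The gripper is open and clear, with no contact force.

**What went wrong or disagreed:**
- **Tier touch:** the open fingers touched the shelf's top tier once, at about 9 N, and I backed off.
- **First drag:** the fingertip slipped off the panel after about 2 mm, so I repeated it farther in.
- **Left panel edge:** two readings of the left side at the front were off, 40 mm where 34 was expected and a triangulated height of 69 mm. I put this down to shadow, since the other edges agree.

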